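Load board carriers from a spring-flap feed bin into a slotted rack

ROBOT

A 6-joint arm with a two-finger parallel gripper is mounted at the origin on the work surface. World frame = base frame: x ahead of the robot, y to its left, z up, the work surface at z = 0. Lengths are in mm, angles in rad, forces in N, time in s.
With the tool pointing down it reaches from about 325 to 850 mm from the base axis. Payload 15.5 kg.
Tool frame: the origin (TCP) lies at the centre of the arm's flange, where the gripper is bolted on; the fingertips stand 191 mm ahead of it and the grasp point (between the pads) lies 172 mm ahead of it; x points along the fingers, z is the direction in which the jaws open and shut, and the axes are right-handed (so a half turn about x gives the same grasp; the last joint's range is limited). The gripper opens to 91 mm and grips with 3 to 60 N. Pads are 32 mm wide; open, the fingers measure 118 mm over their backs; the gripper's body (76 mm by 178 mm) begins 60 mm behind the grasp point.
Start: joints at [-1.321, 0.494, 1.345, -0, 1.302, -0.096], TCP at [211.257, -588.217, 404.715] pointing down, gripper open.
Joint ranges: [-2.91, 2.91], [-0.82, 2.16], [0.22, 2.67], [-1.22, 4.37], [0.12, 2.79], [-3.08, 3.08]. Speed limits (rad/s): [1.89, 1.89, 2.57, 3.01, 3.01, 3.01].

INTERFACE

Orientations are given as a unit quaternion [w, x, y, z].
In Python, from rig import monitor, camera, calibration, job gives the robot as it stands.
- The arm moves only by the shell command python3 -m inch 'ROWS'. ROWS is JSON, a list of rows, each an object of numbers: "gripper": the finger opening in m, from 0 to 0.0912; "tx", "ty", "tz": the shift along the tool's x, y, z in m; "spin": the turn about the tool's x in rad. A call has 1 to 12 rows; each row is the pose to reach, as a shift and turn from the pose commanded when the call began, along the tool's axes at that moment; what a row does not reach only later rows make up. A row lasts 1/10 s, in which the tool goes at most 50 mm and 8.59 degrees, less where a joint would pass 70% of its speed; a pose out of reach is approached as far as the arm can. A call with a gripper value outside its range is refused whole. The fingers move at their own pace and stop on an object; the grip force is fixed at half the most. Time passes only in rows, so rows that repeat a pose let the fingers close. It gives the time, the measured TCP pose, the force and the opening at its end, in the units of the state.
- monitor.read_state(): the state, without advancing time (a new reading comes with each control period).
- camera(name): name is "side" or "top" or "wrist"; returns the picture (384x512x3 uint8, red, green, blue); there is no depth.
- calibration(name): a dict with "vfov" (degrees; the focal length in pixels is half the picture's height over the tangent of half this angle, whatever the lens; pixels are square), "cx", "cy" (the principal point, pixels), "R" (3x3) and "t" (3): a world point X has camera coordinates R X + t. Camera axes: x right, y down, z forward; pixel columns grow to the right and rows downward; lengths in mm; the calibration is good to about 2 mm. A picture is of the moment at which its call begins: read the wrist's pose just before it. calibration takes no time and is no camera call; for the wrist camera it gives the pose at the moment of the call.
- job.sign_off(): hands the job in, once; it reports no verdict.
The state is a dict: "t": time; "qpos": joint angles; "joint_velocities": joint speeds; "tau": joint torques, N m; "eef_pos": TCP position; "eef_rot": TCP orientation; "ft_force": force on the tool from outside, world axes, zero at the start; "wrist_torque": the same for the moment, N m; "finger_gap": finger opening in mm.
Only numpy, scipy, OpenCV 4.12 (cv2) and the standard library are available. Lean on these libraries where they do the work, as an engineer would, in place of code of your own. Each camera call takes 0.05 s, during which the arm holds its last target. There are 200 camera calls.

TASK

Hold the feed bin's spring flap open by setting the T-handled bar down into the two notched brackets behind the hinge, so that it pins the flap's tail down by itself. Then stand every circuit-board carrier from the bin on edge in a slot of its own in the rack, upright, pushed fully down and centred along its slot. When all are racked, take the bar out so that the flap shuts fully, lay the bar back flat in its tray, and leave the bottle, tape and screwdriver where they are.

Things in the scene. Friction and masses are not known exactly. Their poses are not given: they have to be found in the camera images.
- bin: Fixed grey feed bin, outside 250 (its x) x 125 (its y) mm, walls 4 mm thick, rim 100 mm high, its open top shut by the flap. Origin: centre of the underside, on the table. Inner floor at z = 8 mm; 30 mm high black ribs on it (tops at z = 38 mm) leave five slots 13 mm wide at bin x = -80, -40, 0, 40, 80 mm, running along bin y; carriers stand in some of them.
- flap (a joint): Clear plastic flap (250 x 125 x 4 mm, grey edge): 0 = shut, grows as it opens upward, 1.75 rad at most. A spring and its weight shut it (about 0.13 Nm shut, 0.08 Nm open); it never stays open by itself. The bar lying at the bottom of both notches holds it at about 1.56 rad, nearly upright, its edge then about 230 mm above the table.
- hinge (a point): Middle of the flap's hinge line, fixed to the bin: bin x = 0, y = -62.5 mm, z = 105 mm. The line runs along bin x.
- tail_end (a point): Middle of the outer end of the flap's steel tail plate, which moves with the flap: 80 mm wide (bin x -40 to 40 mm), 90 mm long from the hinge towards bin -y, 4 mm thick. It slopes up by 37 degrees when the flap is shut (end 54 mm above the hinge) and turns down as the flap opens. Pressing it straight down above the notches with 2 to 4 N opens the flap.
- notch (a point): Midway between the notches of two fixed steel brackets (12 mm thick, at bin x = -56 and 56 mm), level with the notch bottoms: bin y = -122.5 mm, z = 46 mm. Each notch is open at the top (z = 100 mm), 30 mm wide in bin y between prongs 8 mm thick. The bar's origin comes here, its length along bin x, when it is home; on the way down it presses the tail.
- prop: Loose hold-open bar, 0.3 to 0.5 kg: a steel bar 190 (its x) x 24 (y) x 14 (z) mm with an aluminium grip tab standing up in its middle, 14 (x) x 20 (y) mm in section, from 14 to 59 mm above the underside. Origin: centre of the underside. At the start it lies in the tray, tab up.
- prop_grip (a point): Point in the tab of the bar, 39 mm above its underside; pinch here across the tab's 14 mm (along the bar's x).
- tray: Fixed shallow grey tray, the bar's home, outside 300 (its x) x 120 (y) mm, walls 5 mm thick and 13 mm high, floor 5 mm thick. Origin: centre of the underside, on the table.
- rack: Fixed rack, base 235 (its x) x 100 (y) x 8 mm; origin: centre of the underside, on the table. Six black ribs, 80 mm long, leave five slots 13 mm wide along rack y, open at both ends, at rack x = -80, -40, 0, 40, 80 mm, bottoms at z = 8 mm, empty at the start. Rib flanks are upright to z = 34 mm, then slope at 45 degrees to ridges at z = 47 mm midway between slots.
- carrier1: Circuit-board carrier, a flat rigid plate, orange edges with a small green board inset: 10 (its x) x 90 (its y) x 70 (its z) mm, about 80 g, all alike. Origin: centre of the lower edge. At the start it stands on edge in one of the bin's slots, its thickness along bin x, its top about 78 mm above the table, perhaps leaning by up to 0.1 rad. Three to five of the five carriers are present.
- carrier2: Circuit-board carrier, a flat rigid plate, orange edges with a small green board inset: 10 (its x) x 90 (its y) x 70 (its z) mm, about 80 g, all alike. Origin: centre of the lower edge. At the start it stands on edge in one of the bin's slots, its thickness along bin x, its top about 78 mm above the table, perhaps leaning by up to 0.1 rad. Three to five of the five carriers are present.
- carrier3: Circuit-board carrier, a flat rigid plate, orange edges with a small green board inset: 10 (its x) x 90 (its y) x 70 (its z) mm, about 80 g, all alike. Origin: centre of the lower edge. At the start it stands on edge in one of the bin's slots, its thickness along bin x, its top about 78 mm above the table, perhaps leaning by up to 0.1 rad. Three to five of the five carriers are present.
- carrier4: Circuit-board carrier, a flat rigid plate, orange edges with a small green board inset: 10 (its x) x 90 (its y) x 70 (its z) mm, about 80 g, all alike. Origin: centre of the lower edge. At the start it stands on edge in one of the bin's slots, its thickness along bin x, its top about 78 mm above the table, perhaps leaning by up to 0.1 rad. Three to five of the five carriers are present.
- carrier5: Circuit-board carrier, a flat rigid plate, orange edges with a small green board inset: 10 (its x) x 90 (its y) x 70 (its z) mm, about 80 g, all alike. Origin: centre of the lower edge. At the start it stands on edge in one of the bin's slots, its thickness along bin x, its top about 78 mm above the table, perhaps leaning by up to 0.1 rad. Three to five of the five carriers are present.
- flux_bottle: Bystander: white bottle, 44 mm across, 100 mm tall; origin at the centre of its underside.
- tape_roll: Bystander: roll of tape lying flat, 70 mm across, 20 mm high; origin at the centre of its underside.
- driver: Bystander: screwdriver lying on the table; origin on the table under its middle.
Mind the look-alikes: they are no part of the job. Of the things shaped like the prop, the steel one is meant.

How it is judged:
By the outcome, as a careful person would: the job done as asked, in the order asked, and still so for the second after the job is handed in, with the robot touching nothing.
Of carrier1, carrier2, carrier3, carrier4, carrier5 only 3 to 5 are there at a start; the rules pass over those that are not, and their reading is None.
At some moment in a run one of prop, carrier1, carrier2, carrier3, carrier4, carrier5 may be knocked a few centimetres aside while the robot is not near it.
It also fails if it takes over 210 s, if anything falls off the work surface, if the arm or the gripper's body presses on something with over 40 N, if the wrist force passes 120 N, or if a joint passes its speed limit or range.

## Working session

There is one attempt and no reset: what is moved stays moved. The work goes in short steps, Python scripts to look and compute and a shell command to move; the robot and the scene stay as the last step left them, time stands still between calls to the robot, and variables do not carry over. Pictures are saved under pics/ and viewed, about 12 in all and at most 16, crops included, and the job is handed in when it is done.

```bash
ls; mkdir -p pics; python3 - <<'E'
from rig import monitor,camera,calibration
import cv2,numpy as np
s=monitor.read_state();print({k:np.round(v,3) for k,v in s.items()})
for n in("top","side","wrist"):
    im=camera(n);cv2.imwrite(f"pics/{n}0.png",im[:,:,::-1]);c=calibration(n);print(n,c)
a=cv2.imread("pics/top0.png");cv2.imwrite("pics/top0b.png",cv2.resize(a,(800,600),interpolation=cv2.INTER_CUBIC))
E
```

```text
pics
{'t': np.float64(0.0), 'qpos': array([-1.322,  0.494,  1.346, -0.   ,  1.303, -0.095]), 'joint_velocities': array([-0.002,  0.001, -0.001,  0.   , -0.   ,  0.002]), 'tau': array([ 2.0000e-03, -8.7883e+01, -3.8186e+01,  7.1000e-02,  5.3000e-02,
       -0.0000e+00]), 'eef_pos': array([ 211.204, -588.07 ,  404.144]), 'eef_rot': array([ 0.578,  0.407,  0.579, -0.407]), 'ft_force': array([-0.152,  0.873,  0.046]), 'wrist_torque': array([ 0.005, -0.021, -0.018]), 'finger_gap': np.float64(91.3)}
top {'vfov': 46.67396652224488, 'cx': 263.16996713868053, 'cy': 192.89421364541226, 'R': array([[ 0.02859829, -0.99958864, -0.00216433],
       [-0.98996956, -0.02802326, -0.13847367],
       [ 0.13835606,  0.00610273, -0.99036375]]), 't': array([ 124.54556467,  541.68697519, 1584.65723197])}
side {'vfov': 50.26840775576651, 'cx': 256.8193729609978, 'cy': 193.25178764109936, 'R': array([[-0.85213409, -0.52322379,  0.01021534],
       [-0.40539103,  0.64763301, -0.64515859],
       [ 0.33094653, -0.55390283, -0.7639804 ]]), 't': array([ 525.01090786,  207.17298809, 1254.42971821])}
wrist {'vfov': 58.96550993470558, 'cx': 261.7182289991181, 'cy': 196.560690837371, 'R': array([[ 0.33810365, -0.94110756, -0.00157631],
       [-0.90162502, -0.32439825,  0.2860736 ],
       [-0.26973738, -0.09530129, -0.95820635]]), 't': array([-624.06655228,  -31.1868398 ,  391.3386471 ])}
```

View pics/top0b.png

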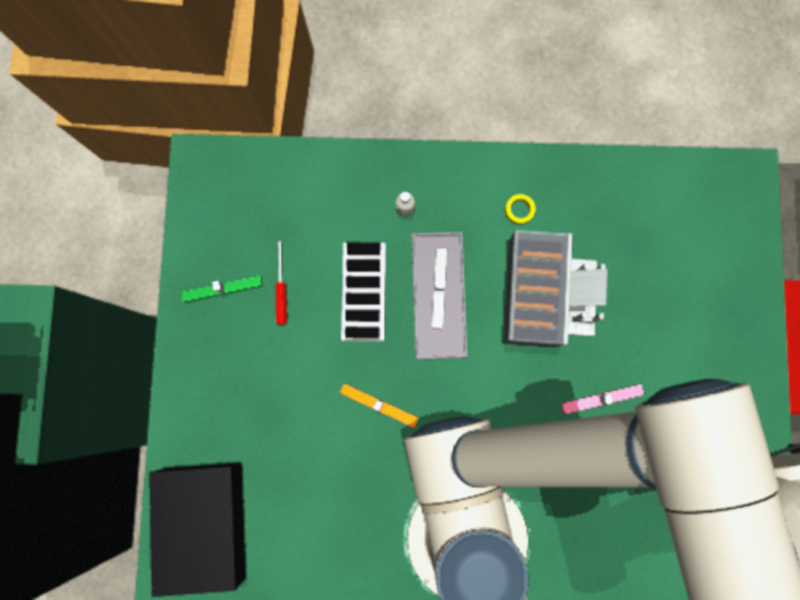

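View pics/side0.png

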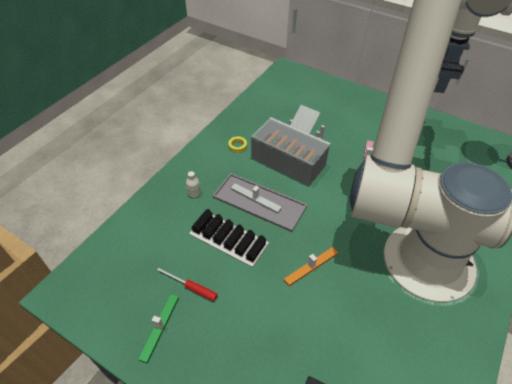

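The top view shows four bar-shaped things (800x600 px): steel in the tray (440,288), green (220,288), orange (380,405) and pink (603,400). Only the grey one in the tray is the steel bar. The bin, at (540,288), holds five orange-edged carriers, and its tail is to the right. The rack is at (363,290).

Next is an enlarged crop to confirm the bar and measure.

```bash
cat > h.py <<'E'
import numpy as np,cv2
from rig import monitor,camera,calibration
from scipy.spatial.transform import Rotation as Ro
def K(c,h=384):
    f=h/2/np.tan(np.radians(c["vfov"])/2);return np.array([[f,0,c["cx"]],[0,f,c["cy"]],[0,0,1]])
def back(c,uv,z):
    uv=np.atleast_2d(uv).astype(float);d=np.c_[uv,np.ones(len(uv))]@np.linalg.inv(K(c)).T@c["R"]
    o=-c["R"].T@c["t"];return o+d*((z-o[2])/d[:,2])[:,None]
def proj(c,X):
    p=(np.atleast_2d(X)@c["R"].T+c["t"])@K(c).T;return p[:,:2]/p[:,2:]
def tool():
    s=monitor.read_state();q=s["eef_rot"];return s,Ro.from_quat(np.r_[q[1:],q[0]]).as_matrix()
E
python3 - <<'E'
from h import *
c=calibration("top");a=cv2.imread("pics/top0.png")
cv2.imwrite("pics/crop0.png",cv2.resize(a[140:240,210:400],None,fx=4.2,fy=4.2,interpolation=cv2.INTER_CUBIC))
for n,u,z in[("prop tab",(440,288),60),("bin",(540,288),100),("rack",(363,290),8),("tray",(439,296),5)]:print(n,back(c,np.array(u)/1.5625,z).round())
E
```

```text
prop tab [[568.  74.  60.]]
bin [[ 568. -149.  100.]]
rack [[566. 256.   8.]]
tray [[557.  74.   5.]]
```

View pics/crop0.png

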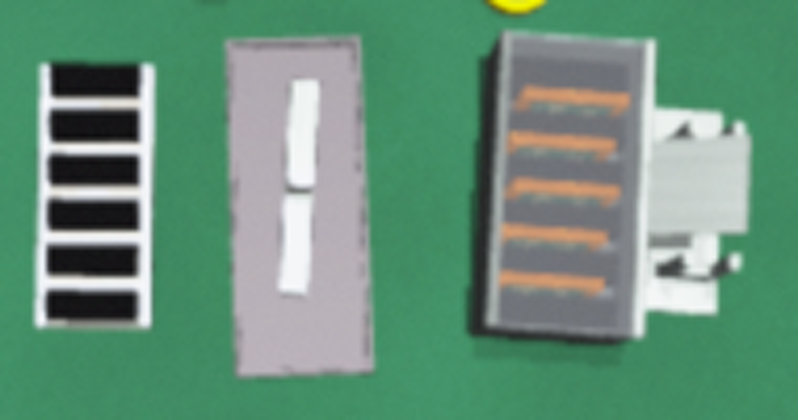

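```bash
python3 -m inch '[{"tx":-0.1,"ty":0.515,"tz":-0.52,"spin":-1.227},{"tx":-0.1,"ty":0.515,"tz":-0.52,"spin":-1.227},{"tx":-0.1,"ty":0.515,"tz":-0.52,"spin":-1.227},{"tx":-0.1,"ty":0.515,"tz":-0.52,"spin":-1.227},{"tx":-0.1,"ty":0.515,"tz":-0.52,"spin":-1.227},{"tx":-0.1,"ty":0.515,"tz":-0.52,"spin":-1.227},{"tx":-0.1,"ty":0.515,"tz":-0.52,"spin":-1.227},{"tx":-0.1,"ty":0.515,"tz":-0.52,"spin":-1.227},{"tx":-0.1,"ty":0.515,"tz":-0.52,"spin":-1.227},{"tx":-0.1,"ty":0.515,"tz":-0.52,"spin":-1.227},{"tx":-0.1,"ty":0.515,"tz":-0.52,"spin":-1.227},{"tx":-0.1,"ty":0.515,"tz":-0.52,"spin":-1.227}]'; python3 - <<'E'
from h import *
s,R=tool();print(s["eef_pos"],R.round(3),s["qpos"])
c=calibration("wrist");C=-c["R"].T@c["t"];print("cam in tool",R.T@(C-s["eef_pos"]),"axes",(c["R"]@R).round(2))
im=camera("wrist")[:,:,::-1];cv2.imwrite("pics/w1.png",cv2.resize(im,(800,600)))
E
```

```text
[ 211.23487014 -588.11893944  404.29511646] [[-0.     0.941  0.338]
 [ 0.001  0.338 -0.941]
 [-1.     0.    -0.001]] [-1.32150889e+00  4.94038509e-01  1.34593349e+00  5.38476998e-05
  1.30251037e+00 -9.55140542e-02]
cam in tool [21.38534406 82.11580779 -0.22287153] axes [[ 0.    0.    1.  ]
 [-0.29 -0.96  0.  ]
 [ 0.96 -0.29 -0.  ]]$[0]: bad value
```

View pics/w1.png

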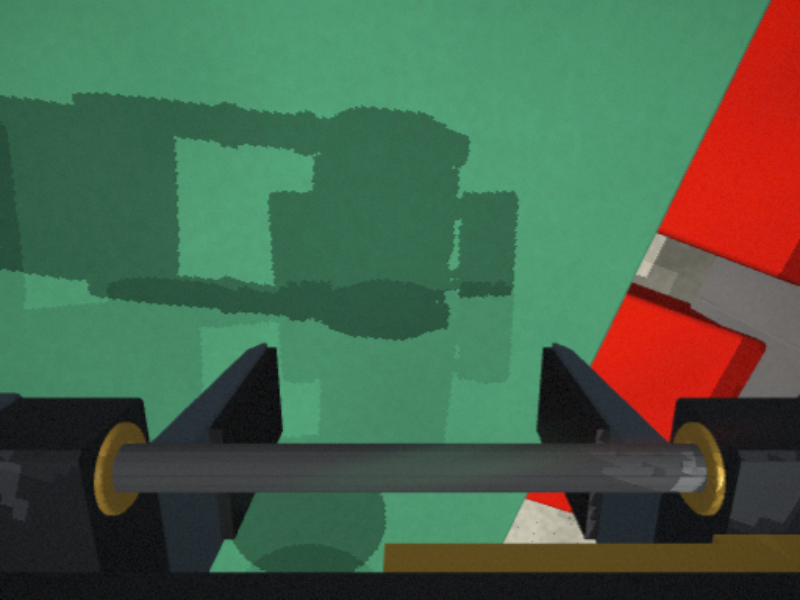

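The move was refused, probably because every row needs a gripper value. That picture (wrist view at the start pose) shows only table and fingers.

```bash
python3 -m inch '[{"gripper":0.09,"tx":-0.1,"ty":0.515,"tz":-0.52,"spin":-1.227}]'; python3 -m inch --help | head -30
```

```text
t: 0.3
eef_pos: [230.8, -546.0, 410.3]
eef_rot: [0.607, 0.363, 0.607, -0.364]
ft_force: [2.2, 1.0, 0.6]
finger_gap: 90.2invalid input: not JSON, or not a number
```

```bash
python3 -m inch '[{"gripper":0.09,"tx":-0.09,"ty":0.547,"tz":-0.408,"spin":-1.077},{"gripper":0.09,"tx":-0.09,"ty":0.547,"tz":-0.408,"spin":-1.077},{"gripper":0.09,"tx":-0.09,"ty":0.547,"tz":-0.408,"spin":-1.077},{"gripper":0.09,"tx":-0.09,"ty":0.547,"tz":-0.408,"spin":-1.077},{"gripper":0.09,"tx":-0.09,"ty":0.547,"tz":-0.408,"spin":-1.077},{"gripper":0.09,"tx":-0.09,"ty":0.547,"tz":-0.408,"spin":-1.077},{"gripper":0.09,"tx":-0.09,"ty":0.547,"tz":-0.408,"spin":-1.077},{"gripper":0.09,"tx":-0.09,"ty":0.547,"tz":-0.408,"spin":-1.077},{"gripper":0.09,"tx":-0.09,"ty":0.547,"tz":-0.408,"spin":-1.077},{"gripper":0.09,"tx":-0.09,"ty":0.547,"tz":-0.408,"spin":-1.077},{"gripper":0.09,"tx":-0.09,"ty":0.547,"tz":-0.408,"spin":-1.077},{"gripper":0.09,"tx":-0.09,"ty":0.547,"tz":-0.408,"spin":-1.077}]'; python3 - <<'E'
from h import *
s,R=tool();print(s["eef_pos"],R.round(3),s["qpos"].round(2))
np.save("w2.npy",calibration("wrist"),allow_pickle=True)
im=camera("wrist")[:,:,::-1];cv2.imwrite("pics/w2.png",im);cv2.imwrite("pics/w2b.png",cv2.resize(im,(800,600)))
E
```

```text
t: 1.5
eef_pos: [483.3, -1.7, 490.3]
eef_rot: [0.707, -0.0, 0.707, 0.0]
ft_force: [0.5, -1.5, 0.9]
finger_gap: 90.0
[483.25437357  -1.7331264  490.34226774] [[ 0.    -0.001  1.   ]
 [-0.     1.     0.001]
 [-1.    -0.     0.   ]] [-0.13  0.21  1.55 -0.    1.38 -0.13]
```

View pics/w2b.png

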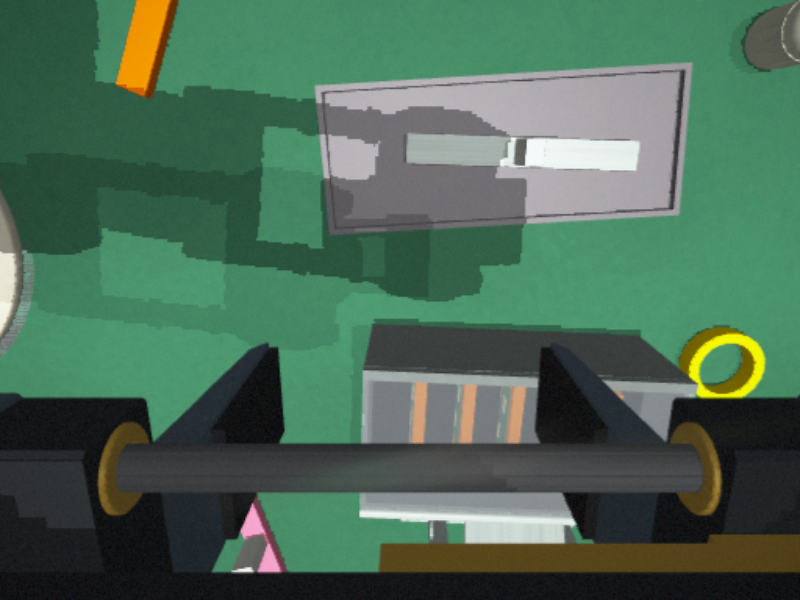

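The tool axes now match the world: ty = +y, tz = +x, tx = -z. In this picture the tray corners are about (318,86), (691,64), (680,214) and (331,234). The steel bar runs from (406,150) to (639,155), with its tab at (519,152). Next I look at the bin from the -y side and then at the rack.

```bash
python3 -m inch '[{"gripper":0.09,"tx":-0.03,"ty":-0.25,"tz":0.07},{"gripper":0.09,"tx":-0.03,"ty":-0.25,"tz":0.07},{"gripper":0.09,"tx":-0.03,"ty":-0.25,"tz":0.07},{"gripper":0.09,"tx":-0.03,"ty":-0.25,"tz":0.07},{"gripper":0.09,"tx":-0.03,"ty":-0.25,"tz":0.07},{"gripper":0.09,"tx":-0.03,"ty":-0.25,"tz":0.07},{"gripper":0.09,"tx":-0.03,"ty":-0.25,"tz":0.07},{"gripper":0.09,"tx":-0.03,"ty":-0.25,"tz":0.07}]'; python3 - <<'E'
from h import *
s,R=tool();print(s["eef_pos"])
np.save("w3.npy",calibration("wrist"),allow_pickle=True)
im=camera("wrist")[:,:,::-1];cv2.imwrite("pics/w3.png",im);cv2.imwrite("pics/w3b.png",cv2.resize(im,(800,600)))
c=np.load("w2.npy",allow_pickle=True).item();k=1.5625
T=back(c,np.array([(318,86),(691,64),(680,214),(331,234)])/k,13);print("tray",T.round(),T.mean(0),"yaw",np.degrees(np.arctan2(*(T[1]-T[0]+T[2]-T[3])[1::-1])))
P=back(c,np.array([(406,133),(640,141),(638,172),(405,164)])/k,19);print("prop",P.round(),P.mean(0),"yaw",np.degrees(np.arctan2(*(P[1]-P[0]+P[2]-P[3])[1::-1])))
print("tab top?",back(c,np.array((519,152))/k,64))
E
```

```text
[485.50883812   3.50553877 491.24748347]
tray [[411. 128.  13.]
 [706. 144.  13.]
 [715.  27.  13.]
 [417.  10.  13.]] [562.46691316  77.32567282  13.        ] yaw 3.2729457109380924
prop [[482.  92.  19.]
 [671.  86.  19.]
 [672.  62.  19.]
 [481.  68.  19.]] [576.45420647  77.21420799  19.        ] yaw -1.8101312315278286
tab top? [[564.61437478  77.93529355  64.        ]]$[0]: bad value
```

View pics/w3b.png

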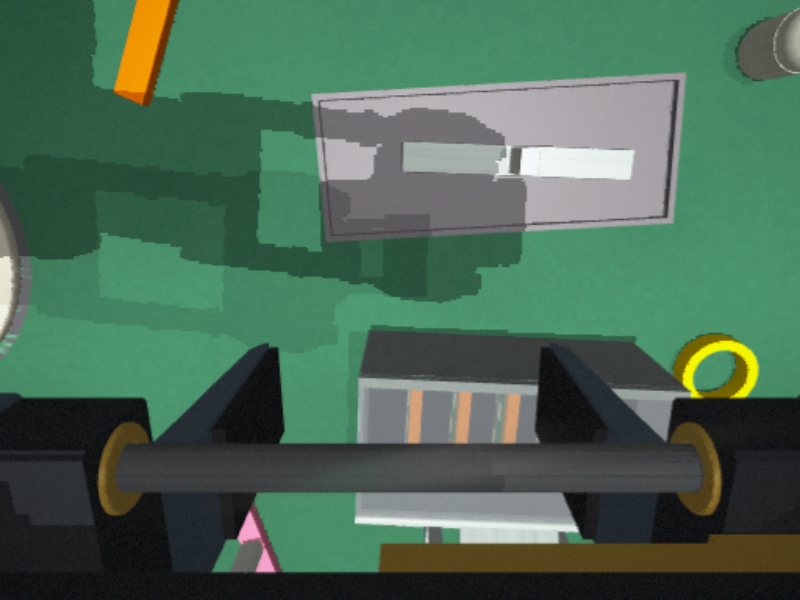

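Every row seems to need all the keys. The arm has now settled, so this picture serves for the tray and prop. The tray corners are (312,95), (686,73), (673,222), (326,241), and the bar runs from (403,156) to (634,165).

```bash
python3 -m inch '[{"gripper":0.09,"tx":-0.03,"ty":-0.26,"tz":0.07,"spin":0},{"gripper":0.09,"tx":-0.03,"ty":-0.26,"tz":0.07,"spin":0},{"gripper":0.09,"tx":-0.03,"ty":-0.26,"tz":0.07,"spin":0},{"gripper":0.09,"tx":-0.03,"ty":-0.26,"tz":0.07,"spin":0},{"gripper":0.09,"tx":-0.03,"ty":-0.26,"tz":0.07,"spin":0},{"gripper":0.09,"tx":-0.03,"ty":-0.26,"tz":0.07,"spin":0},{"gripper":0.09,"tx":-0.03,"ty":-0.26,"tz":0.07,"spin":0},{"gripper":0.09,"tx":-0.03,"ty":-0.26,"tz":0.07,"spin":0},{"gripper":0.09,"tx":-0.03,"ty":-0.26,"tz":0.07,"spin":0},{"gripper":0.09,"tx":-0.03,"ty":-0.26,"tz":0.07,"spin":0}]'; python3 - <<'E'
from h import *
c=np.load("w3.npy",allow_pickle=True).item();k=1.5625
T=back(c,np.array([(312,95),(686,73),(673,222),(326,241)])/k,13);print("tray",T.round(),T.mean(0),"yaw",np.degrees(np.arctan2(*(T[1]-T[0]+T[2]-T[3])[1::-1])))
P=back(c,np.array([(403,141),(634,150),(633,180),(402,171)])/k,19);print("prop",P.round(),P.mean(0),"yaw",np.degrees(np.arctan2(*(P[1]-P[0]+P[2]-P[3])[1::-1])))
s,R=tool();print(s["eef_pos"])
np.save("w4.npy",calibration("wrist"),allow_pickle=True)
im=camera("wrist")[:,:,::-1];cv2.imwrite("pics/w4.png",im);cv2.imwrite("pics/w4b.png",cv2.resize(im,(800,600)))
print(monitor.read_state()["eef_pos"])
E
```

```text
t: 2.6
eef_pos: [553.0, -262.8, 520.1]
eef_rot: [0.707, -0.001, 0.707, 0.001]
ft_force: [-0.6, 0.4, -0.0]
finger_gap: 90.0
tray [[409. 128.  13.]
 [707. 145.  13.]
 [714.  27.  13.]
 [416.  10.  13.]] [561.64221207  77.51209357  13.        ] yaw 3.3730692878196598
prop [[482.  93.  19.]
 [671.  86.  19.]
 [673.  63.  19.]
 [482.  69.  19.]] [576.94114053  77.65192928  19.        ] yaw -1.908643570966363
[ 552.97703543 -262.77115435  520.07140222]
[ 553.04258297 -262.82688537  520.12962425]
```

View pics/w4b.png

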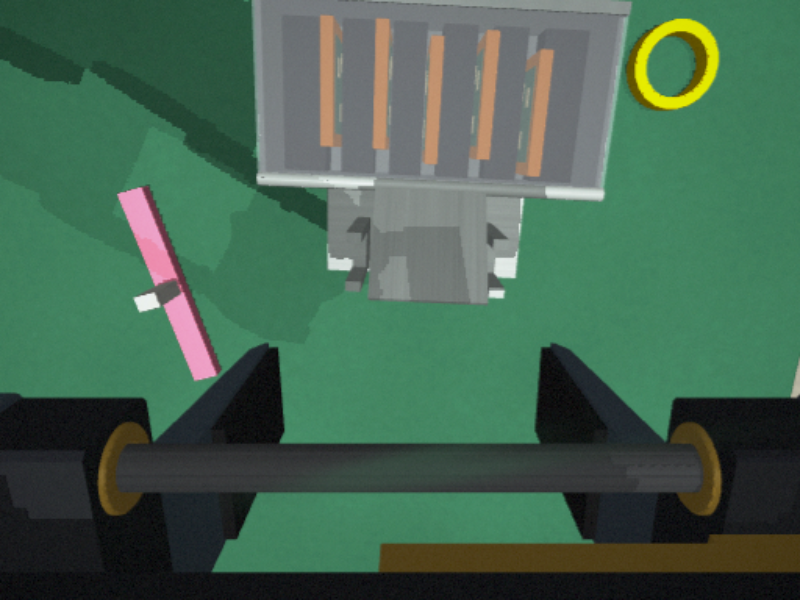

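The settled view shows the bin from above. The hinge line runs (257,180)-(604,194) and the tail-end edge (368,299)-(488,302). There are five carrier tops, at columns 327, 381, 434, 485 and 539, so all five slots are filled.

```bash
python3 - <<'E'
from h import *
c=np.load("w4.npy",allow_pickle=True).item();k=1.5625
B=lambda p,z:back(c,np.array(p)/k,z)
h=B([(257,179),(604,193)],107);print("hinge ends",h.round(1),h.mean(0).round(1),"len",np.linalg.norm(h[1]-h[0]),"yaw",np.degrees(np.arctan2(*(h[1]-h[0])[1::-1])))
t=B([(368,299),(488,302)],161);print("tail end",t.round(1),t.mean(0),"len",np.linalg.norm(t[1]-t[0]),"yaw",np.degrees(np.arctan2(*(t[1]-t[0])[1::-1])))
print("far corner R",B([(631,2)],107))
for p in [((327,16),(327,147)),((382,19),(381,149)),((437,36),(431,163)),((492,31),(483,158)),((546,50),(533,176))]:
    q=B(p,78);print(q.mean(0).round(1),"len",np.linalg.norm(q[1]-q[0]).round(1),"yaw off y",np.degrees(np.arctan2(q[1,0]-q[0,0],q[0,1]-q[1,1])).round(1))
E
```

```text
hinge ends [[ 444.3 -201.9  107. ]
 [ 694.7 -211.2  107. ]] [ 569.5 -206.5  107. ] len 250.58653969543923 yaw -2.1291096806695244
tail end [[ 526.6 -276.1  161. ]
 [ 606.1 -278.   161. ]] [ 566.34289546 -277.01692201  161.        ] len 79.44625840237279 yaw -1.359033751735268
far corner R [[699.30174843 -88.00823823 107.        ]]
[ 493.1 -135.1   78. ] len 89.3 yaw off y -2.4
[ 533.2 -136.7   78. ] len 88.7 yaw off y -1.2
[ 571.9 -147.2   78. ] len 88.1 yaw off y -2.0
[ 611.4 -143.6   78. ] len 87.6 yaw off y -1.8
[ 650.8 -156.4   78. ] len 88.6 yaw off y -2.1
```

```bash
python3 -m inch '[{"gripper":0.06,"tx":0.22,"ty":0.3404,"tz":0.024,"spin":0.034},{"gripper":0.06,"tx":0.22,"ty":0.3404,"tz":0.024,"spin":0.034},{"gripper":0.06,"tx":0.22,"ty":0.3404,"tz":0.024,"spin":0.034},{"gripper":0.06,"tx":0.22,"ty":0.3404,"tz":0.024,"spin":0.034},{"gripper":0.06,"tx":0.22,"ty":0.3404,"tz":0.024,"spin":0.034},{"gripper":0.06,"tx":0.22,"ty":0.3404,"tz":0.024,"spin":0.034},{"gripper":0.06,"tx":0.22,"ty":0.3404,"tz":0.024,"spin":0.034},{"gripper":0.06,"tx":0.22,"ty":0.3404,"tz":0.024,"spin":0.034},{"gripper":0.06,"tx":0.22,"ty":0.3404,"tz":0.024,"spin":0.034},{"gripper":0.06,"tx":0.22,"ty":0.3404,"tz":0.024,"spin":0.034},{"gripper":0.06,"tx":0.22,"ty":0.3404,"tz":0.024,"spin":0.034},{"gripper":0.06,"tx":0.22,"ty":0.3404,"tz":0.024,"spin":0.034}]'; python3 - <<'E'
from h import *
s,R=tool();print(s["eef_pos"],np.degrees(np.arctan2(R[1,2],R[0,2])),R[2].round(4))
im=camera("wrist")[:,:,::-1];cv2.imwrite("pics/w5b.png",cv2.resize(im,(800,600)))
print(proj(calibration("wrist"),[[576.9,77.65,64],[576.9,77.65,19]])*1.5625)
E
```

```text
t: 3.85
eef_pos: [577.1, 75.6, 301.0]
eef_rot: [0.708, 0.012, 0.706, -0.012]
ft_force: [-0.3, -0.6, 0.6]
finger_gap: 60.2
[577.0952412   75.60165501 300.97938425] -1.950538949659507 [-1.     -0.      0.0017]
[[405.88472128 341.34666484]
 [406.24106543 310.89344516]]
```

View pics/w5b.png

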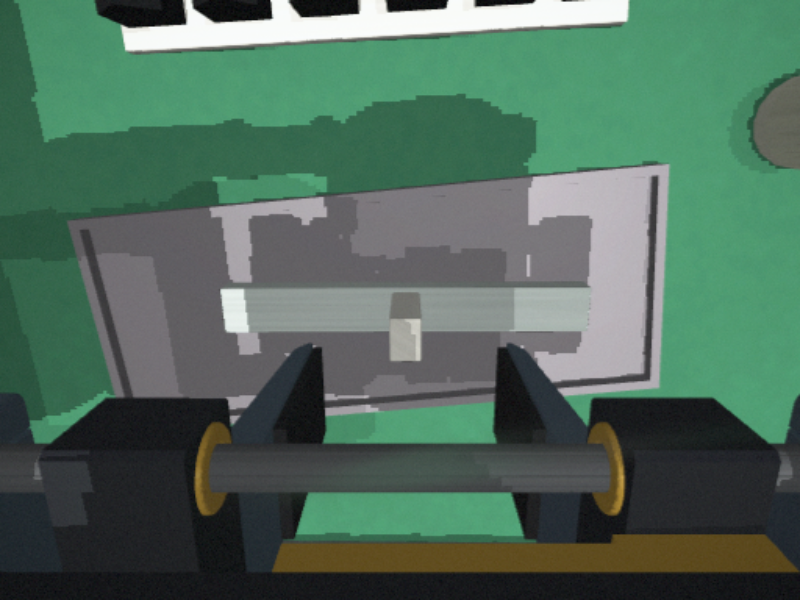

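The tab top is at (405,340), against a predicted (406,341), so the measurement is good. Now down, and close.

```bash
python3 -m inch '[{"gripper":0.06,"tx":0.04,"ty":0.001,"tz":0,"spin":0},{"gripper":0.06,"tx":0.06,"ty":0.001,"tz":0,"spin":0},{"gripper":0.06,"tx":0.084,"ty":0.001,"tz":0,"spin":0},{"gripper":0.06,"tx":0.084,"ty":0.001,"tz":0,"spin":0},{"gripper":0.06,"tx":0.084,"ty":0.001,"tz":0,"spin":0},{"gripper":0.0,"tx":0.084,"ty":0.001,"tz":0,"spin":0},{"gripper":0.0,"tx":0.084,"ty":0.001,"tz":0,"spin":0},{"gripper":0.0,"tx":0.084,"ty":0.001,"tz":0,"spin":0},{"gripper":0.0,"tx":0.084,"ty":0.001,"tz":0,"spin":0},{"gripper":0.0,"tx":0.084,"ty":0.001,"tz":0,"spin":0},{"gripper":0.0,"tx":0.084,"ty":0.001,"tz":0,"spin":0}]'
```

```text
t: 5.0
eef_pos: [576.8, 77.6, 216.0]
eef_rot: [0.707, 0.012, 0.707, -0.012]
ft_force: [-6.5, 1.1, 5.4]
finger_gap: 15.0
```

```bash
python3 -m inch '[{"gripper":0.0,"tx":-0.03,"ty":0,"tz":0,"spin":0},{"gripper":0.0,"tx":-0.07,"ty":0,"tz":0,"spin":0},{"gripper":0.0,"tx":-0.11,"ty":0,"tz":0,"spin":0},{"gripper":0.0,"tx":-0.15,"ty":0,"tz":0,"spin":0},{"gripper":0.0,"tx":-0.184,"ty":0,"tz":0,"spin":0}]'
python3 -m inch '[{"gripper":0.0,"tx":0,"ty":-0.03,"tz":0.0,"spin":0},{"gripper":0.0,"tx":0,"ty":-0.07,"tz":0.0,"spin":0},{"gripper":0.0,"tx":0,"ty":-0.115,"tz":0.001,"spin":0},{"gripper":0.0,"tx":0,"ty":-0.16,"tz":0.002,"spin":0.003},{"gripper":0.0,"tx":0,"ty":-0.205,"tz":0.002,"spin":0.003},{"gripper":0.0,"tx":0,"ty":-0.25,"tz":0.002,"spin":0.003},{"gripper":0.0,"tx":0,"ty":-0.29,"tz":0.002,"spin":0.003},{"gripper":0.0,"tx":0,"ty":-0.325,"tz":0.002,"spin":0.003},{"gripper":0.0,"tx":0,"ty":-0.3436,"tz":0.002,"spin":0.003},{"gripper":0.0,"tx":0,"ty":-0.3436,"tz":0.002,"spin":0.003},{"gripper":0.0,"tx":0,"ty":-0.3436,"tz":0.002,"spin":0.003},{"gripper":0.0,"tx":0,"ty":-0.3436,"tz":0.002,"spin":0.003}]'
python3 - <<'E'
from h import *
s,R=tool();print(s["eef_pos"],s["ft_force"],np.degrees(np.arctan2(R[1,2],R[0,2])),R[2].round(4))
im=camera("wrist")[:,:,::-1];cv2.imwrite("pics/w6.png",im);cv2.imwrite("pics/w6b.png",cv2.resize(im,(800,600)))
np.save("w6.npy",calibration("wrist"),allow_pickle=True)
E
```

```text
t: 5.5
eef_pos: [576.6, 77.6, 401.8]
eef_rot: [0.707, 0.012, 0.707, -0.012]
ft_force: [2.1, -0.1, -4.8]
finger_gap: 13.8
t: 6.7
eef_pos: [567.6, -264.7, 399.8]
eef_rot: [0.707, 0.013, 0.707, -0.012]
ft_force: [0.4, 0.3, -4.7]
finger_gap: 14.1
[ 567.57819089 -264.74229799  399.76734588] [ 0.36590597  0.29337434 -4.70599735] -2.0091516591946417 [-1.e+00  6.e-04 -6.e-04]
```

View pics/w6b.png

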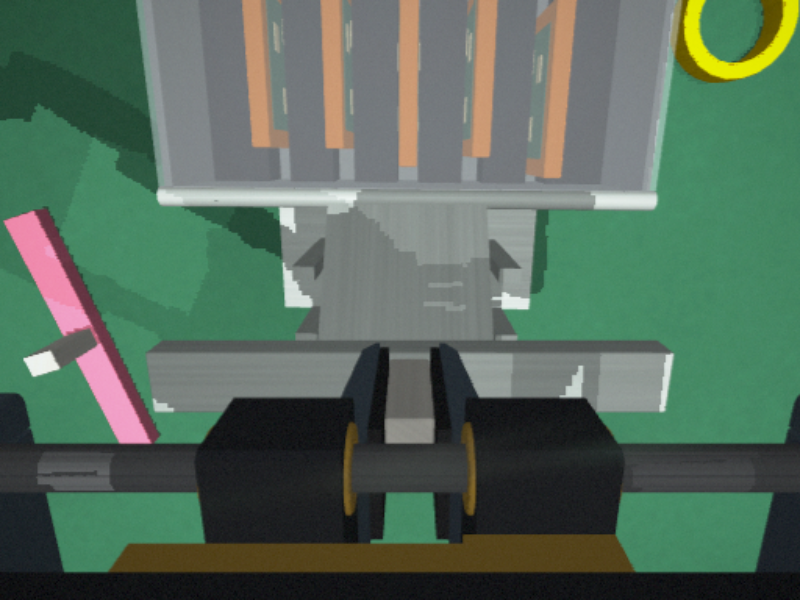

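The bar hangs parallel to the hinge rod, with the bracket prongs near (312,255) and (505,255). I'll overlay the predicted bracket outline to verify the notch pose.

```bash
python3 - <<'E'
from h import *
c=np.load("w6.npy",allow_pickle=True).item();im=cv2.imread("pics/w6.png")
a=np.radians(-2.15);Rb=np.array([[np.cos(a),-np.sin(a)],[np.sin(a),np.cos(a)]]);O=np.array([571.5,-143.4])
k=3
big=cv2.resize(im,None,fx=k,fy=k,interpolation=cv2.INTER_CUBIC)
def dr(P,z,col):
    w=np.array(P,float)@Rb.T+O;p=proj(c,np.c_[w,np.full(len(w),z)])*k+(k-1)/2
    cv2.polylines(big,[p.round().astype(int)],True,col,1,cv2.LINE_AA)
for sx in(-1,1):
    x0,x1=sx*50,sx*62
    dr([(x0,-99.5),(x1,-99.5),(x1,-107.5),(x0,-107.5)],100,(0,0,255))
    dr([(x0,-137.5),(x1,-137.5),(x1,-145.5),(x0,-145.5)],100,(0,0,255))
dr([(-125,-62.5),(125,-62.5),(125,62.5),(-125,62.5)],105,(255,0,0))
dr([(-40,-62.5),(40,-62.5)],105,(255,255,0))
cv2.imwrite("pics/ov6.png",big[100*k:290*k,80*k:345*k])
E
```

```text
(no output)
```

View pics/ov6.png

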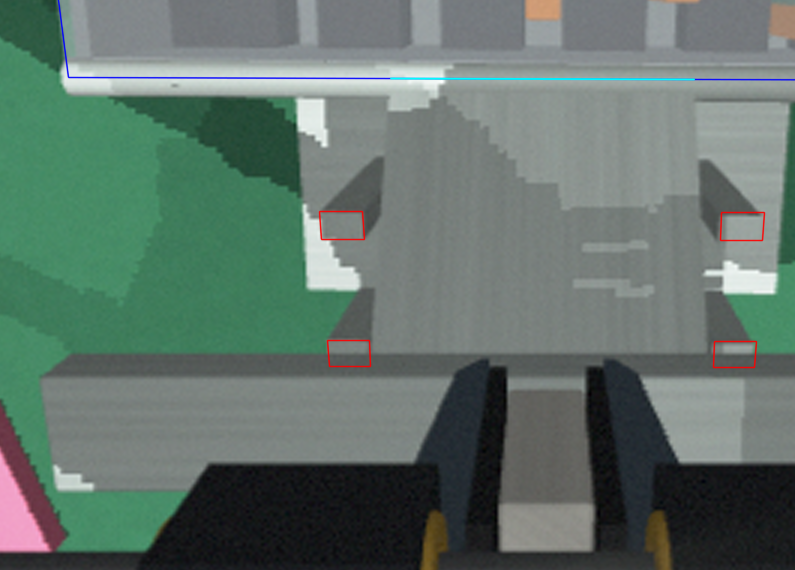

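The predicted prongs match to within about 1 mm. Descending in two stages.

```bash
python3 -m inch '[{"gripper":0.0,"tx":0.015,"ty":-0.0011,"tz":-0.0006,"spin":0.002},{"gripper":0.0,"tx":0.03,"ty":-0.0011,"tz":-0.0006,"spin":0.002},{"gripper":0.0,"tx":0.04,"ty":-0.0011,"tz":-0.0006,"spin":0.002},{"gripper":0.0,"tx":0.05,"ty":-0.0011,"tz":-0.0006,"spin":0.002},{"gripper":0.0,"tx":0.06,"ty":-0.0011,"tz":-0.0006,"spin":0.002},{"gripper":0.0,"tx":0.07,"ty":-0.0011,"tz":-0.0006,"spin":0.002},{"gripper":0.0,"tx":0.08,"ty":-0.0011,"tz":-0.0006,"spin":0.002},{"gripper":0.0,"tx":0.085,"ty":-0.0011,"tz":-0.0006,"spin":0.002},{"gripper":0.0,"tx":0.085,"ty":-0.0011,"tz":-0.0006,"spin":0.002},{"gripper":0.0,"tx":0.085,"ty":-0.0011,"tz":-0.0006,"spin":0.002}]'
python3 - <<'E'
from h import *
s,R=tool();print(s["eef_pos"],s["ft_force"],s["wrist_torque"])
E
```

```text
t: 7.75
eef_pos: [566.9, -266.9, 315.0]
eef_rot: [0.707, 0.014, 0.707, -0.013]
ft_force: [-1.2, 0.3, -2.3]
finger_gap: 14.0
[ 566.86026823 -266.93447366  315.02750347] [-1.24036335  0.27284659 -2.30498527] [0.07404695 0.09883357 0.04629162]
```

```bash
python3 -m inch '[{"gripper":0.0,"tx":0.0,"ty":0.001,"tz":0,"spin":0},{"gripper":0.0,"tx":0.01,"ty":0.001,"tz":0,"spin":0},{"gripper":0.0,"tx":0.02,"ty":0.001,"tz":0,"spin":0},{"gripper":0.0,"tx":0.03,"ty":0.001,"tz":0,"spin":0},{"gripper":0.0,"tx":0.04,"ty":0.001,"tz":0,"spin":0},{"gripper":0.0,"tx":0.05,"ty":0.001,"tz":0,"spin":0},{"gripper":0.0,"tx":0.055,"ty":0.001,"tz":0,"spin":0},{"gripper":0.0,"tx":0.0575,"ty":0.001,"tz":0,"spin":0},{"gripper":0.0,"tx":0.0575,"ty":0.001,"tz":0,"spin":0}]'
python3 - <<'E'
from h import *
s,R=tool();print(s["eef_pos"],s["ft_force"],s["wrist_torque"])
E
```

```text
t: 8.65
eef_pos: [566.9, -266.0, 257.5]
eef_rot: [0.707, 0.013, 0.707, -0.013]
ft_force: [-0.1, 0.1, -3.6]
finger_gap: 14.1
[ 566.85260849 -265.95195134  257.48351071] [-0.09550251  0.06526808 -3.59424589] [-0.13975253  0.02194555 -0.05798955]
```

```bash
python3 -m inch '[{"gripper":0.0,"tx":0.001,"ty":0,"tz":0,"spin":0},{"gripper":0.0,"tx":0.001,"ty":0,"tz":0,"spin":0},{"gripper":0.045,"tx":0.001,"ty":0,"tz":0,"spin":0},{"gripper":0.045,"tx":0.001,"ty":0,"tz":0,"spin":0},{"gripper":0.045,"tx":0.001,"ty":0,"tz":0,"spin":0},{"gripper":0.045,"tx":0.001,"ty":0,"tz":0,"spin":0},{"gripper":0.045,"tx":-0.03,"ty":0,"tz":0,"spin":0},{"gripper":0.045,"tx":-0.08,"ty":0,"tz":0,"spin":0},{"gripper":0.045,"tx":-0.13,"ty":0,"tz":0,"spin":0},{"gripper":0.045,"tx":-0.18,"ty":0,"tz":0,"spin":0},{"gripper":0.045,"tx":-0.21,"ty":0,"tz":0,"spin":0},{"gripper":0.045,"tx":-0.21,"ty":0,"tz":0,"spin":0}]'
python3 - <<'E'
from h import *
s,R=tool();print(s["eef_pos"],s["ft_force"])
im=camera("wrist")[:,:,::-1];cv2.imwrite("pics/w7.png",im);cv2.imwrite("pics/w7b.png",cv2.resize(im,(800,600)))
np.save("w7.npy",calibration("wrist"),allow_pickle=True)
E
```

```text
t: 9.85
eef_pos: [567.4, -266.2, 472.4]
eef_rot: [0.709, 0.012, 0.705, -0.015]
ft_force: [-1.2, -0.8, 0.3]
finger_gap: 44.9
[ 567.38251432 -266.16276117  472.4389532 ] [-1.20663638 -0.83211688  0.33065337]
```

View pics/w7b.png

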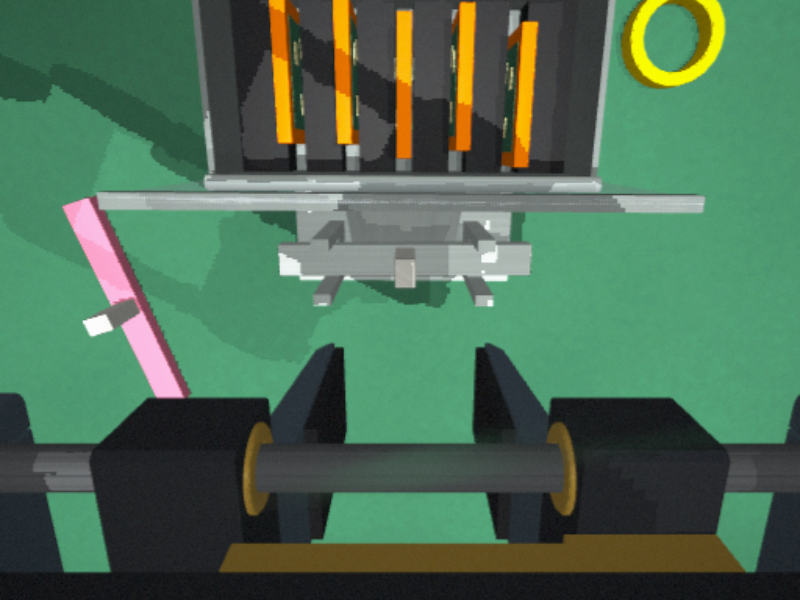

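The flap stands upright at (400,200) and the bar lies in both notches at (405,258), with its tab up. Next, the rack.

```bash
python3 -m inch '[{"gripper":0.03,"tx":-0.03,"ty":0.3257,"tz":-0.0139,"spin":0},{"gripper":0.03,"tx":-0.03,"ty":0.3257,"tz":-0.0139,"spin":0},{"gripper":0.03,"tx":-0.03,"ty":0.3257,"tz":-0.0139,"spin":0},{"gripper":0.03,"tx":-0.03,"ty":0.3257,"tz":-0.0139,"spin":0},{"gripper":0.03,"tx":-0.03,"ty":0.3257,"tz":-0.0139,"spin":0},{"gripper":0.03,"tx":-0.03,"ty":0.3257,"tz":-0.0139,"spin":0},{"gripper":0.03,"tx":-0.03,"ty":0.3257,"tz":-0.0139,"spin":0},{"gripper":0.03,"tx":-0.03,"ty":0.3257,"tz":-0.0139,"spin":0},{"gripper":0.03,"tx":-0.03,"ty":0.3257,"tz":-0.0139,"spin":0},{"gripper":0.03,"tx":-0.03,"ty":0.3257,"tz":-0.0139,"spin":0},{"gripper":0.03,"tx":-0.03,"ty":0.3257,"tz":-0.0139,"spin":0},{"gripper":0.03,"tx":-0.03,"ty":0.3257,"tz":-0.0139,"spin":0}]'
python3 - <<'E'
from h import *
s,R=tool();print(s["eef_pos"],s["ft_force"])
im=camera("wrist")[:,:,::-1];cv2.imwrite("pics/w8.png",im);cv2.imwrite("pics/w8b.png",cv2.resize(im,(800,600)))
np.save("w8.npy",calibration("wrist"),allow_pickle=True)
E
```

```text
t: 11.1
eef_pos: [565.5, 59.2, 497.2]
eef_rot: [0.707, 0.014, 0.707, -0.014]
ft_force: [1.2, -1.2, 0.8]
finger_gap: 30.4
[565.49789521  59.18628045 497.16978211] [ 1.24520125 -1.21497371  0.78554673]
```

View pics/w8b.png

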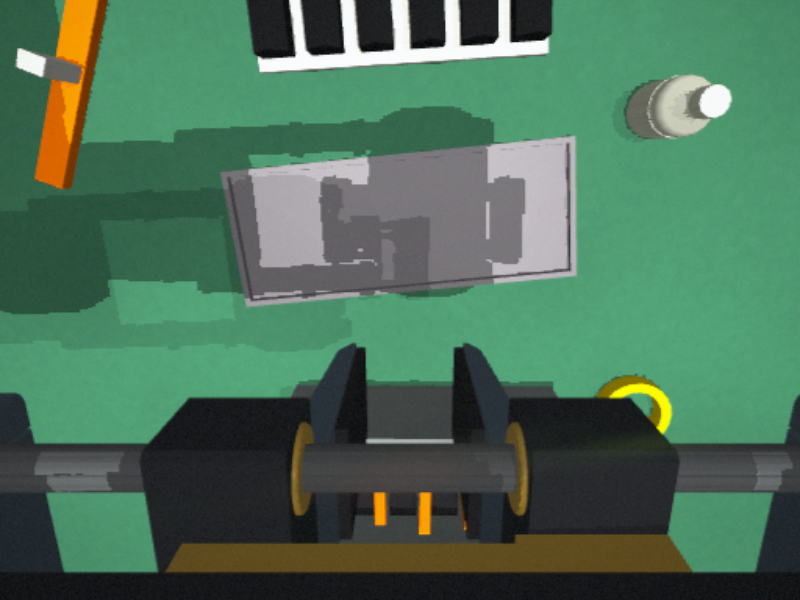

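I need to be further along y; the rack is cut off at the top edge here. Moving and viewing once more, with a top-camera detection of the carriers alongside.

```bash
python3 -m inch '[{"gripper":0.03,"tx":0,"ty":0.13,"tz":-0.004,"spin":0},{"gripper":0.03,"tx":0,"ty":0.13,"tz":-0.004,"spin":0},{"gripper":0.03,"tx":0,"ty":0.13,"tz":-0.004,"spin":0},{"gripper":0.03,"tx":0,"ty":0.13,"tz":-0.004,"spin":0},{"gripper":0.03,"tx":0,"ty":0.13,"tz":-0.004,"spin":0},{"gripper":0.03,"tx":0,"ty":0.13,"tz":-0.004,"spin":0},{"gripper":0.03,"tx":0,"ty":0.13,"tz":-0.004,"spin":0}]'
cat >> h.py <<'E'
def carriers(z=78,name="top"):
    "orange edge strips in the top view: centroid on plane z, length and angle"
    c=calibration(name);im=camera(name);hsv=cv2.cvtColor(im,cv2.COLOR_RGB2HSV)
    m=cv2.inRange(hsv,(8,140,90),(20,255,255));n,l,st,ce=cv2.connectedComponentsWithStats(m)
    out=[]
    for i in range(1,n):
        if st[i,4]<12:continue
        p=np.argwhere(l==i)[:,::-1];w=back(c,p,z)
        if not(440<w[:,0].mean()<720 and -230<w[:,1].mean()<330):continue
        r=cv2.minAreaRect(w[:,:2].astype(np.float32))
        out.append((*np.round(r[0],1),*np.round(sorted(r[1]),1),int(st[i,4])))
    return sorted(out)
E
python3 - <<'E'
from h import *
s,R=tool();print(s["eef_pos"])
im=camera("wrist")[:,:,::-1];cv2.imwrite("pics/w9.png",im);np.save("w9.npy",calibration("wrist"),allow_pickle=True)
cv2.imwrite("pics/w9b.png",cv2.resize(im[:260],None,fx=1.5625,fy=1.5625,interpolation=cv2.INTER_CUBIC))
for r in carriers():print(r)
E
```

```text
t: 11.85
eef_pos: [566.5, 189.0, 497.5]
eef_rot: [0.707, 0.014, 0.707, -0.014]
ft_force: [1.4, -0.7, -0.0]
finger_gap: 30.2
[566.48889765 188.95918993 497.49897463]
(np.float64(491.6), np.float64(-135.2), np.float64(15.2), np.float64(88.7), 106)
(np.float64(531.2), np.float64(-136.8), np.float64(15.8), np.float64(92.4), 112)
(np.float64(571.0), np.float64(-147.4), np.float64(15.7), np.float64(92.6), 111)
(np.float64(610.9), np.float64(-141.9), np.float64(16.3), np.float64(96.3), 112)
(np.float64(650.0), np.float64(-156.1), np.float64(17.6), np.float64(90.2), 107)
```

View pics/w9b.png

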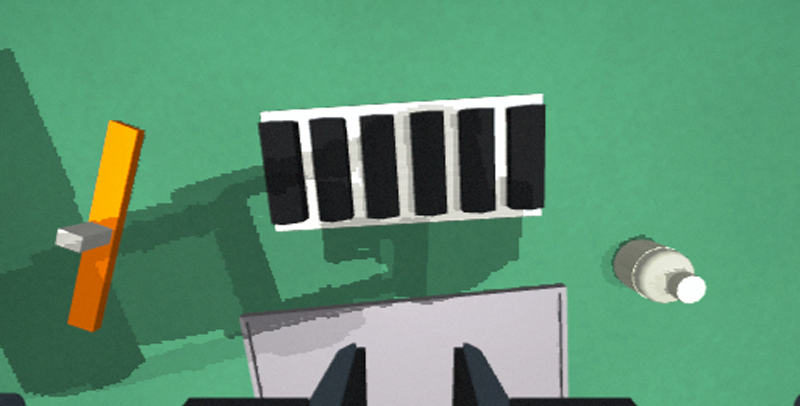

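The rack is in full view, with base corners at (261,112), (543,94), (541,215) and (276,231). The slots are empty, and the top-camera carrier positions agree with the wrist's to about 1.5 mm.

```bash
python3 - <<'E'
from h import *
c=np.load("w9.npy",allow_pickle=True).item();k=1.5625
P=back(c,np.array([(261,112),(543,94),(541,215),(276,231)])/k,8);d=P[1]-P[0]+P[2]-P[3];y=np.arctan2(d[1],d[0])
print(P.round(1),P.mean(0),np.linalg.norm(d)/2,np.linalg.norm(P[0]-P[3]),np.degrees(y))
# white-base threshold fit, edges sub-pixel: front/back edge lines
im=cv2.imread("pics/w9.png");m=(im.min(2)>200).astype(np.uint8);m[:50]=0;m[155:]=0;m[:,:150]=0;m[:,360:]=0
cn=np.vstack([q for q in cv2.findContours(m,cv2.RETR_EXTERNAL,cv2.CHAIN_APPROX_NONE)[0] if len(q)>15])[:,0]
r=cv2.minAreaRect(back(c,cn,8)[:,:2].astype(np.float32));print(r)
O=P[:,:2].mean(0)
for s in(-80,-40,0,40,80):print(s,(O+s*np.array([np.cos(y),np.sin(y)])).round(1))
E
```

```text
[[448.9 304.9   8. ]
 [682.3 309.7   8. ]
 [683.8 210.8   8. ]
 [450.4 206.    8. ]] [566.33583766 257.8392298    8.        ] 233.39037237123864 98.95045904873444 1.178635452113277
((565.1051025390625, 258.4246826171875), (232.61392211914062, 99.04218292236328), 1.1891703605651855)
-80 [486.4 256.2]
-40 [526.3 257. ]
0 [566.3 257.8]
40 [606.3 258.7]
80 [646.3 259.5]
```

```bash
python3 -m inch '[{"gripper":0.028,"tx":0.1375,"ty":-0.3267,"tz":-0.0618,"spin":0},{"gripper":0.028,"tx":0.1375,"ty":-0.3267,"tz":-0.0618,"spin":0},{"gripper":0.028,"tx":0.1375,"ty":-0.3267,"tz":-0.0618,"spin":0},{"gripper":0.028,"tx":0.1375,"ty":-0.3267,"tz":-0.0618,"spin":0},{"gripper":0.028,"tx":0.1375,"ty":-0.3267,"tz":-0.0618,"spin":0},{"gripper":0.028,"tx":0.1375,"ty":-0.3267,"tz":-0.0618,"spin":0},{"gripper":0.028,"tx":0.1375,"ty":-0.3267,"tz":-0.0618,"spin":0},{"gripper":0.028,"tx":0.1375,"ty":-0.3267,"tz":-0.0618,"spin":0},{"gripper":0.028,"tx":0.1375,"ty":-0.3267,"tz":-0.0618,"spin":0},{"gripper":0.028,"tx":0.1375,"ty":-0.3267,"tz":-0.0618,"spin":0},{"gripper":0.028,"tx":0.1375,"ty":-0.3267,"tz":-0.0618,"spin":0},{"gripper":0.028,"tx":0.1375,"ty":-0.3267,"tz":-0.0618,"spin":0}]'
cat > st.py <<'E'
from h import *
s,R=tool();print("pos",s["eef_pos"].round(1),"F",s["ft_force"].round(1),"yaw",np.degrees(np.arctan2(R[1,2],R[0,2])).round(2),"gap",s["finger_gap"],"j6",s["qpos"][5].round(2))
E
python3 st.py
```

```text
t: 13.15
eef_pos: [492.6, -133.0, 360.5]
eef_rot: [0.707, 0.013, 0.707, -0.013]
ft_force: [0.7, 0.3, -0.2]
finger_gap: 27.8
pos [ 492.6 -133.   360.5] F [ 0.7  0.3 -0.2] yaw -2.09 gap 27.75014976334171 j6 -0.34
```

```bash
python3 -m inch '[{"gripper":0.028,"tx":0.04,"ty":-0.0015,"tz":0,"spin":0},{"gripper":0.028,"tx":0.08,"ty":-0.0015,"tz":0,"spin":0},{"gripper":0.028,"tx":0.105,"ty":-0.0015,"tz":0,"spin":0},{"gripper":0.028,"tx":0.1195,"ty":-0.0015,"tz":0,"spin":0},{"gripper":0.028,"tx":0.1195,"ty":-0.0015,"tz":0,"spin":0},{"gripper":0.028,"tx":0.1195,"ty":-0.0015,"tz":0,"spin":0},{"gripper":0.0,"tx":0.1195,"ty":-0.0015,"tz":0,"spin":0},{"gripper":0.0,"tx":0.1195,"ty":-0.0015,"tz":0,"spin":0},{"gripper":0.0,"tx":0.1195,"ty":-0.0015,"tz":0,"spin":0},{"gripper":0.0,"tx":0.1195,"ty":-0.0015,"tz":0,"spin":0}]'; python3 st.py
```

```text
t: 14.15
eef_pos: [492.4, -135.5, 241.2]
eef_rot: [0.707, 0.013, 0.706, -0.014]
ft_force: [-0.2, 2.2, 8.8]
finger_gap: 9.8
pos [ 492.4 -135.5  241.2] F [-0.2  2.2  8.8] yaw -2.18 gap 9.75005182536765 j6 -0.35
```

```bash
python3 -m inch '[{"gripper":0.0,"tx":-0.03,"ty":0,"tz":0,"spin":0},{"gripper":0.0,"tx":-0.075,"ty":0,"tz":0,"spin":0},{"gripper":0.0,"tx":-0.111,"ty":0,"tz":0,"spin":0},{"gripper":0.0,"tx":-0.111,"ty":0,"tz":0,"spin":0},{"gripper":0.0,"tx":-0.111,"ty":0.04,"tz":-0.001,"spin":0}]'
python3 -m inch '[{"gripper":0.0,"tx":0,"ty":0.351,"tz":-0.0199,"spin":-0.058},{"gripper":0.0,"tx":0,"ty":0.351,"tz":-0.0199,"spin":-0.058},{"gripper":0.0,"tx":0,"ty":0.351,"tz":-0.0199,"spin":-0.058},{"gripper":0.0,"tx":0,"ty":0.351,"tz":-0.0199,"spin":-0.058},{"gripper":0.0,"tx":0,"ty":0.351,"tz":-0.0199,"spin":-0.058},{"gripper":0.0,"tx":0,"ty":0.351,"tz":-0.0199,"spin":-0.058},{"gripper":0.0,"tx":0,"ty":0.351,"tz":-0.0199,"spin":-0.058},{"gripper":0.0,"tx":0,"ty":0.351,"tz":-0.0199,"spin":-0.058},{"gripper":0.0,"tx":0,"ty":0.351,"tz":-0.0199,"spin":-0.058},{"gripper":0.0,"tx":0,"ty":0.351,"tz":-0.0199,"spin":-0.058},{"gripper":0.0,"tx":0,"ty":0.351,"tz":-0.0199,"spin":-0.058},{"gripper":0.0,"tx":0,"ty":0.351,"tz":-0.0199,"spin":-0.058}]';python3 st.py
python3 - <<'E'
from h import *
im=camera("wrist")[:,:,::-1];cv2.imwrite("pics/w10.png",im);np.save("w10.npy",calibration("wrist"),allow_pickle=True)
E
```

```text
t: 14.65
eef_pos: [493.3, -97.8, 352.7]
eef_rot: [0.708, 0.014, 0.706, -0.015]
ft_force: [0.4, 0.8, -0.9]
finger_gap: 9.9
t: 15.85
eef_pos: [486.3, 254.9, 351.5]
eef_rot: [0.707, -0.007, 0.707, 0.006]
ft_force: [-0.0, 0.8, -0.8]
finger_gap: 10.0
pos [486.3 254.9 351.5] F [-0.   0.8 -0.8] yaw 1.05 gap 10.045811285367746 j6 0.36
```

```bash
python3 -m inch '[{"gripper":0.0,"tx":0.03,"ty":0.0005,"tz":0,"spin":0},{"gripper":0.0,"tx":0.06,"ty":0.0005,"tz":0,"spin":0},{"gripper":0.0,"tx":0.075,"ty":0.0005,"tz":0,"spin":0},{"gripper":0.0,"tx":0.09,"ty":0.0005,"tz":0,"spin":0},{"gripper":0.0,"tx":0.1,"ty":0.0005,"tz":0,"spin":0},{"gripper":0.0,"tx":0.107,"ty":0.0005,"tz":0,"spin":0},{"gripper":0.0,"tx":0.11,"ty":0.0005,"tz":0,"spin":0},{"gripper":0.0,"tx":0.11,"ty":0.0005,"tz":0,"spin":0},{"gripper":0.0,"tx":0.11,"ty":0.0005,"tz":0,"spin":0}]';python3 st.py
```

```text
t: 16.8
eef_pos: [486.3, 256.5, 241.9]
eef_rot: [0.707, -0.007, 0.707, 0.007]
ft_force: [0.5, 0.7, -0.9]
finger_gap: 10.0
pos [486.3 256.5 241.9] F [ 0.5  0.7 -0.9] yaw 1.14 gap 9.989905744638799 j6 0.36
```

```bash
python3 -m inch '[{"gripper":0.0,"tx":0.001,"ty":0,"tz":0,"spin":0},{"gripper":0.0,"tx":0.001,"ty":0,"tz":0,"spin":0},{"gripper":0.0,"tx":0.001,"ty":0,"tz":0,"spin":0}]';python3 st.py
```

```text
t: 17.1
eef_pos: [486.2, 256.6, 241.2]
eef_rot: [0.707, -0.007, 0.707, 0.007]
ft_force: [-1.9, 0.4, 9.6]
finger_gap: 9.8
pos [486.2 256.6 241.2] F [-1.9  0.4  9.6] yaw 1.15 gap 9.846269604152589 j6 0.36
```

```bash
python3 -m inch '[{"gripper":0.028,"tx":0,"ty":0,"tz":0,"spin":0},{"gripper":0.028,"tx":0,"ty":0,"tz":0,"spin":0},{"gripper":0.028,"tx":0,"ty":0,"tz":0,"spin":0},{"gripper":0.028,"tx":-0.03,"ty":0,"tz":0,"spin":0},{"gripper":0.028,"tx":-0.08,"ty":0,"tz":0,"spin":0},{"gripper":0.028,"tx":-0.115,"ty":0,"tz":0,"spin":0},{"gripper":0.028,"tx":-0.115,"ty":0,"tz":0,"spin":0},{"gripper":0.028,"tx":-0.115,"ty":-0.04,"tz":0.004,"spin":0},{"gripper":0.028,"tx":-0.115,"ty":-0.09,"tz":0.008,"spin":0.02},{"gripper":0.028,"tx":-0.115,"ty":-0.14,"tz":0.015,"spin":0.03}]'
python3 -m inch '[{"gripper":0.028,"tx":0,"ty":-0.2543,"tz":0.0231,"spin":0.028},{"gripper":0.028,"tx":0,"ty":-0.2543,"tz":0.0231,"spin":0.028},{"gripper":0.028,"tx":0,"ty":-0.2543,"tz":0.0231,"spin":0.028},{"gripper":0.028,"tx":0,"ty":-0.2543,"tz":0.0231,"spin":0.028},{"gripper":0.028,"tx":0,"ty":-0.2543,"tz":0.0231,"spin":0.028},{"gripper":0.028,"tx":0,"ty":-0.2543,"tz":0.0231,"spin":0.028},{"gripper":0.028,"tx":0,"ty":-0.2543,"tz":0.0231,"spin":0.028},{"gripper":0.028,"tx":0,"ty":-0.2543,"tz":0.0231,"spin":0.028},{"gripper":0.028,"tx":0,"ty":-0.2543,"tz":0.0231,"spin":0.028},{"gripper":0.028,"tx":0,"ty":-0.2543,"tz":0.0231,"spin":0.028}]'
python3 st.py; python3 -c "
from h import *
for r in carriers():print(*r)"
```

```text
t: 18.1
eef_pos: [503.3, 116.2, 354.9]
eef_rot: [0.707, 0.003, 0.707, -0.003]
ft_force: [0.8, 0.2, -0.1]
finger_gap: 28.4
t: 19.1
eef_pos: [524.3, -135.9, 355.4]
eef_rot: [0.707, 0.013, 0.707, -0.013]
ft_force: [-0.6, 0.0, 0.7]
finger_gap: 28.3
pos [ 524.3 -135.9  355.4] F [-0.6  0.   0.7] yaw -2.08 gap 28.343133062775166 j6 -0.33
485.7 255.9 14.3 85.1 99
533.3 -99.5 10.8 18.0 22
573.2 -109.9 10.8 18.0 19
611.3 -111.4 14.5 21.6 26
651.7 -121.9 14.6 21.8 28
```

```bash
python3 -m inch '[{"gripper":0.028,"tx":0.0,"ty":-0.0005,"tz":0.008,"spin":0},{"gripper":0.028,"tx":0.0,"ty":-0.0005,"tz":0.008,"spin":0},{"gripper":0.028,"tx":0.04,"ty":-0.0005,"tz":0.008,"spin":0},{"gripper":0.028,"tx":0.08,"ty":-0.0005,"tz":0.008,"spin":0},{"gripper":0.028,"tx":0.105,"ty":-0.0005,"tz":0.008,"spin":0},{"gripper":0.028,"tx":0.1145,"ty":-0.0005,"tz":0.008,"spin":0},{"gripper":0.028,"tx":0.1145,"ty":-0.0005,"tz":0.008,"spin":0},{"gripper":0.028,"tx":0.1145,"ty":-0.0005,"tz":0.008,"spin":0},{"gripper":0.0,"tx":0.1145,"ty":-0.0005,"tz":0.008,"spin":0},{"gripper":0.0,"tx":0.1145,"ty":-0.0005,"tz":0.008,"spin":0},{"gripper":0.0,"tx":0.1145,"ty":-0.0005,"tz":0.008,"spin":0},{"gripper":0.0,"tx":0.1145,"ty":-0.0005,"tz":0.008,"spin":0}]';python3 st.py
```

```text
t: 20.35
eef_pos: [532.5, -137.9, 241.8]
eef_rot: [0.707, 0.013, 0.707, -0.014]
ft_force: [-1.0, 0.8, 8.0]
finger_gap: 9.9
pos [ 532.5 -137.9  241.8] F [-1.   0.8  8. ] yaw -2.18 gap 9.863777653676296 j6 -0.32
```

```bash
python3 -m inch '[{"gripper":0.0,"tx":-0.03,"ty":0,"tz":0,"spin":0},{"gripper":0.0,"tx":-0.075,"ty":0,"tz":0,"spin":0},{"gripper":0.0,"tx":-0.111,"ty":0,"tz":0,"spin":0},{"gripper":0.0,"tx":-0.111,"ty":0,"tz":0,"spin":0},{"gripper":0.0,"tx":-0.111,"ty":0.04,"tz":-0.001,"spin":0}]'
python3 -m inch '[{"gripper":0.0,"tx":0,"ty":0.3533,"tz":-0.0202,"spin":-0.058},{"gripper":0.0,"tx":0,"ty":0.3533,"tz":-0.0202,"spin":-0.058},{"gripper":0.0,"tx":0,"ty":0.3533,"tz":-0.0202,"spin":-0.058},{"gripper":0.0,"tx":0,"ty":0.3533,"tz":-0.0202,"spin":-0.058},{"gripper":0.0,"tx":0,"ty":0.3533,"tz":-0.0202,"spin":-0.058},{"gripper":0.0,"tx":0,"ty":0.3533,"tz":-0.0202,"spin":-0.058},{"gripper":0.0,"tx":0,"ty":0.3533,"tz":-0.0202,"spin":-0.058},{"gripper":0.0,"tx":0,"ty":0.3533,"tz":-0.0202,"spin":-0.058},{"gripper":0.0,"tx":0,"ty":0.3533,"tz":-0.0202,"spin":-0.058},{"gripper":0.0,"tx":0,"ty":0.3533,"tz":-0.0202,"spin":-0.058},{"gripper":0.0,"tx":0,"ty":0.3533,"tz":-0.0202,"spin":-0.058},{"gripper":0.0,"tx":0,"ty":0.3533,"tz":-0.0202,"spin":-0.058}]';python3 st.py;python3 -c "
from h import *
for r in carriers():print(*r)"
```

```text
t: 20.85
eef_pos: [533.4, -100.3, 353.1]
eef_rot: [0.708, 0.014, 0.706, -0.015]
ft_force: [1.5, 1.1, -1.3]
finger_gap: 9.8
t: 22.05
eef_pos: [526.3, 254.8, 352.0]
eef_rot: [0.707, -0.007, 0.707, 0.006]
ft_force: [-0.3, -0.1, -1.2]
finger_gap: 9.6
pos [526.3 254.8 352. ] F [-0.3 -0.1 -1.2] yaw 1.05 gap 9.606668522190613 j6 0.33
486.7 220.4 14.2 14.3 20
540.5 218.8 9.5 16.1 14
571.0 -147.4 15.7 92.6 109
610.9 -141.9 16.3 96.3 112
650.0 -156.1 17.3 90.2 107
```

```bash
python3 -m inch '[{"gripper":0.0,"tx":0.03,"ty":0,"tz":0,"spin":0},{"gripper":0.0,"tx":0.06,"ty":0,"tz":0,"spin":0},{"gripper":0.0,"tx":0.075,"ty":0,"tz":0,"spin":0},{"gripper":0.0,"tx":0.09,"ty":0,"tz":0,"spin":0},{"gripper":0.0,"tx":0.1,"ty":0,"tz":0,"spin":0},{"gripper":0.0,"tx":0.107,"ty":0,"tz":0,"spin":0},{"gripper":0.0,"tx":0.11,"ty":0,"tz":0,"spin":0},{"gripper":0.0,"tx":0.111,"ty":0,"tz":0,"spin":0},{"gripper":0.0,"tx":0.111,"ty":0,"tz":0,"spin":0},{"gripper":0.0,"tx":0.111,"ty":0,"tz":0,"spin":0}]';python3 st.py
```

```text
t: 23.1
eef_pos: [526.1, 255.9, 241.7]
eef_rot: [0.707, -0.007, 0.707, 0.007]
ft_force: [-1.6, -2.6, 6.8]
finger_gap: 9.8
pos [526.1 255.9 241.7] F [-1.6 -2.6  6.8] yaw 1.15 gap 9.817512145879501 j6 0.33
```

```bash
python3 -m inch '[{"gripper":0.028,"tx":0,"ty":0,"tz":0,"spin":0},{"gripper":0.028,"tx":0,"ty":0,"tz":0,"spin":0},{"gripper":0.028,"tx":0,"ty":0,"tz":0,"spin":0},{"gripper":0.028,"tx":-0.03,"ty":0,"tz":0,"spin":0},{"gripper":0.028,"tx":-0.08,"ty":0,"tz":0,"spin":0},{"gripper":0.028,"tx":-0.115,"ty":0,"tz":0,"spin":0},{"gripper":0.028,"tx":-0.115,"ty":0,"tz":0,"spin":0},{"gripper":0.028,"tx":-0.115,"ty":-0.04,"tz":0.004,"spin":0},{"gripper":0.028,"tx":-0.115,"ty":-0.09,"tz":0.008,"spin":0}]'
python3 -m inch '[{"gripper":0.028,"tx":0,"ty":-0.314,"tz":0.0293,"spin":0.058},{"gripper":0.028,"tx":0,"ty":-0.314,"tz":0.0293,"spin":0.058},{"gripper":0.028,"tx":0,"ty":-0.314,"tz":0.0293,"spin":0.058},{"gripper":0.028,"tx":0,"ty":-0.314,"tz":0.0293,"spin":0.058},{"gripper":0.028,"tx":0,"ty":-0.314,"tz":0.0293,"spin":0.058},{"gripper":0.028,"tx":0,"ty":-0.314,"tz":0.0293,"spin":0.058},{"gripper":0.028,"tx":0,"ty":-0.314,"tz":0.0293,"spin":0.058},{"gripper":0.028,"tx":0,"ty":-0.314,"tz":0.0293,"spin":0.058},{"gripper":0.028,"tx":0,"ty":-0.314,"tz":0.0293,"spin":0.058},{"gripper":0.028,"tx":0,"ty":-0.314,"tz":0.0293,"spin":0.058},{"gripper":0.028,"tx":0,"ty":-0.314,"tz":0.0293,"spin":0.058}]'
python3 st.py; python3 -c "
from h import *
for r in carriers():print(*r)"
```

```text
t: 24.0
eef_pos: [535.7, 166.5, 355.9]
eef_rot: [0.707, -0.008, 0.707, 0.008]
ft_force: [1.2, -0.7, 0.5]
finger_gap: 28.0
t: 25.1
eef_pos: [571.4, -145.7, 355.9]
eef_rot: [0.707, 0.013, 0.707, -0.013]
ft_force: [0.6, -0.2, 0.7]
finger_gap: 27.6
pos [ 571.4 -145.7  355.9] F [ 0.6 -0.2  0.7] yaw -2.08 gap 27.570552019274302 j6 -0.31
485.7 255.9 14.3 85.1 99
525.1 255.6 14.3 88.9 100
573.1 -108.1 10.8 14.4 15
611.3 -113.2 14.5 25.3 31
651.7 -123.7 14.6 25.4 28
```

```bash
python3 -m inch '[{"gripper":0.028,"tx":0.04,"ty":0,"tz":0,"spin":0},{"gripper":0.028,"tx":0.08,"ty":0,"tz":0,"spin":0},{"gripper":0.028,"tx":0.105,"ty":0,"tz":0,"spin":0},{"gripper":0.028,"tx":0.1147,"ty":0,"tz":0,"spin":0},{"gripper":0.028,"tx":0.1147,"ty":0,"tz":0,"spin":0},{"gripper":0.028,"tx":0.1147,"ty":0,"tz":0,"spin":0},{"gripper":0.0,"tx":0.1147,"ty":0,"tz":0,"spin":0},{"gripper":0.0,"tx":0.1147,"ty":0,"tz":0,"spin":0},{"gripper":0.0,"tx":0.1147,"ty":0,"tz":0,"spin":0},{"gripper":0.0,"tx":0.1147,"ty":0,"tz":0,"spin":0}]';python3 st.py
```

```text
t: 26.15
eef_pos: [571.7, -147.1, 242.1]
eef_rot: [0.707, 0.013, 0.706, -0.014]
ft_force: [-1.4, 1.6, 7.9]
finger_gap: 9.6
pos [ 571.7 -147.1  242.1] F [-1.4  1.6  7.9] yaw -2.18 gap 9.634222847637783 j6 -0.32
```

```bash
python3 -m inch '[{"gripper":0.0,"tx":-0.03,"ty":0,"tz":0,"spin":0},{"gripper":0.0,"tx":-0.075,"ty":0,"tz":0,"spin":0},{"gripper":0.0,"tx":-0.111,"ty":0,"tz":0,"spin":0},{"gripper":0.0,"tx":-0.111,"ty":0,"tz":0,"spin":0},{"gripper":0.0,"tx":-0.111,"ty":0.04,"tz":-0.001,"spin":0}]'
python3 -m inch '[{"gripper":0.0,"tx":0,"ty":0.3646,"tz":-0.0198,"spin":-0.058},{"gripper":0.0,"tx":0,"ty":0.3646,"tz":-0.0198,"spin":-0.058},{"gripper":0.0,"tx":0,"ty":0.3646,"tz":-0.0198,"spin":-0.058},{"gripper":0.0,"tx":0,"ty":0.3646,"tz":-0.0198,"spin":-0.058},{"gripper":0.0,"tx":0,"ty":0.3646,"tz":-0.0198,"spin":-0.058},{"gripper":0.0,"tx":0,"ty":0.3646,"tz":-0.0198,"spin":-0.058},{"gripper":0.0,"tx":0,"ty":0.3646,"tz":-0.0198,"spin":-0.058},{"gripper":0.0,"tx":0,"ty":0.3646,"tz":-0.0198,"spin":-0.058},{"gripper":0.0,"tx":0,"ty":0.3646,"tz":-0.0198,"spin":-0.058},{"gripper":0.0,"tx":0,"ty":0.3646,"tz":-0.0198,"spin":-0.058},{"gripper":0.0,"tx":0,"ty":0.3646,"tz":-0.0198,"spin":-0.058},{"gripper":0.0,"tx":0,"ty":0.3646,"tz":-0.0198,"spin":-0.058}]';python3 st.py;python3 -c "
from h import *
for r in carriers():print(*r)"
```

```text
t: 26.65
eef_pos: [572.4, -109.6, 353.3]
eef_rot: [0.708, 0.014, 0.706, -0.015]
ft_force: [0.6, 1.4, -1.1]
finger_gap: 9.7
t: 27.85
eef_pos: [566.2, 256.8, 352.2]
eef_rot: [0.707, -0.007, 0.707, 0.006]
ft_force: [0.6, -0.3, -1.4]
finger_gap: 9.8
pos [566.2 256.8 352.2] F [ 0.6 -0.3 -1.4] yaw 1.05 gap 9.804669825853068 j6 0.31
529.6 222.0 7.2 14.2 13
581.9 222.1 10.7 10.9 13
610.9 -141.9 16.2 96.4 112
650.0 -156.1 17.3 90.2 106
```

```bash
python3 -m inch '[{"gripper":0.0,"tx":0.03,"ty":0,"tz":0,"spin":0},{"gripper":0.0,"tx":0.06,"ty":0,"tz":0,"spin":0},{"gripper":0.0,"tx":0.075,"ty":0,"tz":0,"spin":0},{"gripper":0.0,"tx":0.09,"ty":0,"tz":0,"spin":0},{"gripper":0.0,"tx":0.1,"ty":0,"tz":0,"spin":0},{"gripper":0.0,"tx":0.107,"ty":0,"tz":0,"spin":0},{"gripper":0.0,"tx":0.11,"ty":0,"tz":0,"spin":0},{"gripper":0.0,"tx":0.111,"ty":0,"tz":0,"spin":0},{"gripper":0.0,"tx":0.1115,"ty":0,"tz":0,"spin":0},{"gripper":0.0,"tx":0.1115,"ty":0,"tz":0,"spin":0}]';python3 st.py
```

```text
t: 28.9
eef_pos: [566.1, 257.9, 242.1]
eef_rot: [0.707, -0.007, 0.707, 0.007]
ft_force: [-5.4, -3.1, 11.8]
finger_gap: 9.9
pos [566.1 257.9 242.1] F [-5.4 -3.1 11.8] yaw 1.14 gap 9.855254838394133 j6 0.31
```

```bash
python3 -m inch '[{"gripper":0.028,"tx":0,"ty":0,"tz":0,"spin":0},{"gripper":0.028,"tx":0,"ty":0,"tz":0,"spin":0},{"gripper":0.028,"tx":0,"ty":0,"tz":0,"spin":0},{"gripper":0.028,"tx":-0.03,"ty":0,"tz":0,"spin":0},{"gripper":0.028,"tx":-0.08,"ty":0,"tz":0,"spin":0},{"gripper":0.028,"tx":-0.115,"ty":0,"tz":0,"spin":0},{"gripper":0.028,"tx":-0.115,"ty":0,"tz":0,"spin":0},{"gripper":0.028,"tx":-0.115,"ty":-0.04,"tz":0.004,"spin":0},{"gripper":0.028,"tx":-0.115,"ty":-0.09,"tz":0.008,"spin":0}]'
python3 -m inch '[{"gripper":0.028,"tx":0,"ty":-0.3115,"tz":0.0293,"spin":0.058},{"gripper":0.028,"tx":0,"ty":-0.3115,"tz":0.0293,"spin":0.058},{"gripper":0.028,"tx":0,"ty":-0.3115,"tz":0.0293,"spin":0.058},{"gripper":0.028,"tx":0,"ty":-0.3115,"tz":0.0293,"spin":0.058},{"gripper":0.028,"tx":0,"ty":-0.3115,"tz":0.0293,"spin":0.058},{"gripper":0.028,"tx":0,"ty":-0.3115,"tz":0.0293,"spin":0.058},{"gripper":0.028,"tx":0,"ty":-0.3115,"tz":0.0293,"spin":0.058},{"gripper":0.028,"tx":0,"ty":-0.3115,"tz":0.0293,"spin":0.058},{"gripper":0.028,"tx":0,"ty":-0.3115,"tz":0.0293,"spin":0.058},{"gripper":0.028,"tx":0,"ty":-0.3115,"tz":0.0293,"spin":0.058},{"gripper":0.028,"tx":0,"ty":-0.3115,"tz":0.0293,"spin":0.058}]'
python3 st.py; python3 -c "
from h import *
for r in carriers():print(*r)"
```

```text
t: 29.8
eef_pos: [575.6, 168.7, 355.7]
eef_rot: [0.707, -0.008, 0.707, 0.008]
ft_force: [0.5, -0.1, -0.4]
finger_gap: 28.0
t: 30.9
eef_pos: [611.3, -141.1, 355.7]
eef_rot: [0.707, 0.013, 0.707, -0.013]
ft_force: [-0.6, -0.2, -0.2]
finger_gap: 28.3
pos [ 611.3 -141.1  355.7] F [-0.6 -0.2 -0.2] yaw -2.08 gap 28.279298398352868 j6 -0.29
485.7 255.9 14.3 85.1 99
525.1 255.6 14.3 88.9 99
564.7 255.4 14.4 85.7 97
611.1 -104.3 7.2 14.7 13
```

```bash
python3 -m inch '[{"gripper":0.028,"tx":0.04,"ty":0,"tz":0,"spin":0},{"gripper":0.028,"tx":0.08,"ty":0,"tz":0,"spin":0},{"gripper":0.028,"tx":0.105,"ty":0,"tz":0,"spin":0},{"gripper":0.028,"tx":0.1145,"ty":0,"tz":0,"spin":0},{"gripper":0.028,"tx":0.1145,"ty":0,"tz":0,"spin":0},{"gripper":0.028,"tx":0.1145,"ty":0,"tz":0,"spin":0},{"gripper":0.0,"tx":0.1145,"ty":0,"tz":0,"spin":0},{"gripper":0.0,"tx":0.1145,"ty":0,"tz":0,"spin":0},{"gripper":0.0,"tx":0.1145,"ty":0,"tz":0,"spin":0},{"gripper":0.0,"tx":0.1145,"ty":0,"tz":0,"spin":0}]';python3 st.py
```

```text
t: 31.95
eef_pos: [611.6, -142.5, 242.2]
eef_rot: [0.707, 0.013, 0.706, -0.014]
ft_force: [-0.9, 0.2, 7.2]
finger_gap: 9.7
pos [ 611.6 -142.5  242.2] F [-0.9  0.2  7.2] yaw -2.18 gap 9.724900304549301 j6 -0.29
```

```bash
python3 -m inch '[{"gripper":0.0,"tx":-0.03,"ty":0,"tz":0,"spin":0},{"gripper":0.0,"tx":-0.075,"ty":0,"tz":0,"spin":0},{"gripper":0.0,"tx":-0.111,"ty":0,"tz":0,"spin":0},{"gripper":0.0,"tx":-0.111,"ty":0,"tz":0,"spin":0},{"gripper":0.0,"tx":-0.111,"ty":0.04,"tz":-0.001,"spin":0}]'
python3 -m inch '[{"gripper":0.0,"tx":0,"ty":0.361,"tz":-0.0196,"spin":-0.058},{"gripper":0.0,"tx":0,"ty":0.361,"tz":-0.0196,"spin":-0.058},{"gripper":0.0,"tx":0,"ty":0.361,"tz":-0.0196,"spin":-0.058},{"gripper":0.0,"tx":0,"ty":0.361,"tz":-0.0196,"spin":-0.058},{"gripper":0.0,"tx":0,"ty":0.361,"tz":-0.0196,"spin":-0.058},{"gripper":0.0,"tx":0,"ty":0.361,"tz":-0.0196,"spin":-0.058},{"gripper":0.0,"tx":0,"ty":0.361,"tz":-0.0196,"spin":-0.058},{"gripper":0.0,"tx":0,"ty":0.361,"tz":-0.0196,"spin":-0.058},{"gripper":0.0,"tx":0,"ty":0.361,"tz":-0.0196,"spin":-0.058},{"gripper":0.0,"tx":0,"ty":0.361,"tz":-0.0196,"spin":-0.058},{"gripper":0.0,"tx":0,"ty":0.361,"tz":-0.0196,"spin":-0.058},{"gripper":0.0,"tx":0,"ty":0.361,"tz":-0.0196,"spin":-0.058}]';python3 st.py;python3 -c "
from h import *
for r in carriers():print(*r)"
```

```text
t: 32.45
eef_pos: [612.2, -105.2, 353.4]
eef_rot: [0.708, 0.014, 0.706, -0.015]
ft_force: [1.2, 1.8, -1.0]
finger_gap: 10.1
t: 33.65
eef_pos: [606.2, 257.7, 352.2]
eef_rot: [0.707, -0.007, 0.707, 0.006]
ft_force: [0.4, -0.1, -0.6]
finger_gap: 9.9
pos [606.2 257.7 352.2] F [ 0.4 -0.1 -0.6] yaw 1.06 gap 9.851834240959981 j6 0.29
624.9 220.4 10.8 21.9 19
650.0 -156.1 17.3 90.2 107
```

```bash
python3 -m inch '[{"gripper":0.0,"tx":0.03,"ty":0,"tz":0,"spin":0},{"gripper":0.0,"tx":0.06,"ty":0,"tz":0,"spin":0},{"gripper":0.0,"tx":0.075,"ty":0,"tz":0,"spin":0},{"gripper":0.0,"tx":0.09,"ty":0,"tz":0,"spin":0},{"gripper":0.0,"tx":0.1,"ty":0,"tz":0,"spin":0},{"gripper":0.0,"tx":0.107,"ty":0,"tz":0,"spin":0},{"gripper":0.0,"tx":0.11,"ty":0,"tz":0,"spin":0},{"gripper":0.0,"tx":0.111,"ty":0,"tz":0,"spin":0},{"gripper":0.0,"tx":0.1115,"ty":0,"tz":0,"spin":0},{"gripper":0.0,"tx":0.1115,"ty":0,"tz":0,"spin":0}]';python3 st.py
```

```text
t: 34.7
eef_pos: [606.1, 259.1, 242.2]
eef_rot: [0.707, -0.007, 0.707, 0.007]
ft_force: [-3.0, -3.1, 9.2]
finger_gap: 9.8
pos [606.1 259.1 242.2] F [-3.  -3.1  9.2] yaw 1.15 gap 9.825230297805925 j6 0.29
```

```bash
python3 -m inch '[{"gripper":0.028,"tx":0,"ty":0,"tz":0,"spin":0},{"gripper":0.028,"tx":0,"ty":0,"tz":0,"spin":0},{"gripper":0.028,"tx":0,"ty":0,"tz":0,"spin":0},{"gripper":0.028,"tx":-0.03,"ty":0,"tz":0,"spin":0},{"gripper":0.028,"tx":-0.08,"ty":0,"tz":0,"spin":0},{"gripper":0.028,"tx":-0.115,"ty":0,"tz":0,"spin":0},{"gripper":0.028,"tx":-0.115,"ty":0,"tz":0,"spin":0},{"gripper":0.028,"tx":-0.115,"ty":-0.04,"tz":0.004,"spin":0},{"gripper":0.028,"tx":-0.115,"ty":-0.09,"tz":0.008,"spin":0}]'
python3 -m inch '[{"gripper":0.028,"tx":0,"ty":-0.3261,"tz":0.0285,"spin":0.058},{"gripper":0.028,"tx":0,"ty":-0.3261,"tz":0.0285,"spin":0.058},{"gripper":0.028,"tx":0,"ty":-0.3261,"tz":0.0285,"spin":0.058},{"gripper":0.028,"tx":0,"ty":-0.3261,"tz":0.0285,"spin":0.058},{"gripper":0.028,"tx":0,"ty":-0.3261,"tz":0.0285,"spin":0.058},{"gripper":0.028,"tx":0,"ty":-0.3261,"tz":0.0285,"spin":0.058},{"gripper":0.028,"tx":0,"ty":-0.3261,"tz":0.0285,"spin":0.058},{"gripper":0.028,"tx":0,"ty":-0.3261,"tz":0.0285,"spin":0.058},{"gripper":0.028,"tx":0,"ty":-0.3261,"tz":0.0285,"spin":0.058},{"gripper":0.028,"tx":0,"ty":-0.3261,"tz":0.0285,"spin":0.058},{"gripper":0.028,"tx":0,"ty":-0.3261,"tz":0.0285,"spin":0.058}]'
python3 st.py; python3 -c "
from h import *
for r in carriers():print(*r)"
```

```text
t: 35.6
eef_pos: [615.5, 169.8, 355.5]
eef_rot: [0.707, -0.008, 0.707, 0.008]
ft_force: [0.4, -0.8, -0.9]
finger_gap: 27.9
t: 36.7
eef_pos: [650.8, -154.8, 355.7]
eef_rot: [0.707, 0.013, 0.707, -0.013]
ft_force: [0.4, 0.0, -0.1]
finger_gap: 28.2
pos [ 650.8 -154.8  355.7] F [ 0.4  0.  -0.1] yaw -2.09 gap 28.216339092479128 j6 -0.29
485.7 255.9 14.3 85.1 100
525.1 255.6 14.3 88.9 101
564.7 255.4 14.4 85.7 97
602.7 256.9 25.5 86.1 108
651.5 -114.8 10.1 15.6 15
```

```bash
python3 -m inch '[{"gripper":0.028,"tx":0.04,"ty":0,"tz":0,"spin":0},{"gripper":0.028,"tx":0.08,"ty":0,"tz":0,"spin":0},{"gripper":0.028,"tx":0.105,"ty":0,"tz":0,"spin":0},{"gripper":0.028,"tx":0.1145,"ty":0,"tz":0,"spin":0},{"gripper":0.028,"tx":0.1145,"ty":0,"tz":0,"spin":0},{"gripper":0.028,"tx":0.1145,"ty":0,"tz":0,"spin":0},{"gripper":0.0,"tx":0.1145,"ty":0,"tz":0,"spin":0},{"gripper":0.0,"tx":0.1145,"ty":0,"tz":0,"spin":0},{"gripper":0.0,"tx":0.1145,"ty":0,"tz":0,"spin":0},{"gripper":0.0,"tx":0.1145,"ty":0,"tz":0,"spin":0}]';python3 st.py
```

```text
t: 37.75
eef_pos: [651.0, -156.2, 242.2]
eef_rot: [0.707, 0.013, 0.707, -0.014]
ft_force: [0.2, 0.9, 7.9]
finger_gap: 9.9
pos [ 651.  -156.2  242.2] F [0.2 0.9 7.9] yaw -2.18 gap 9.912480206668613 j6 -0.29
```

```bash
python3 -m inch '[{"gripper":0.0,"tx":-0.03,"ty":0,"tz":0,"spin":0},{"gripper":0.0,"tx":-0.075,"ty":0,"tz":0,"spin":0},{"gripper":0.0,"tx":-0.111,"ty":0,"tz":0,"spin":0},{"gripper":0.0,"tx":-0.111,"ty":0,"tz":0,"spin":0},{"gripper":0.0,"tx":-0.111,"ty":0.04,"tz":-0.001,"spin":0}]'
python3 -m inch '[{"gripper":0.0,"tx":0,"ty":0.3752,"tz":-0.0195,"spin":-0.058},{"gripper":0.0,"tx":0,"ty":0.3752,"tz":-0.0195,"spin":-0.058},{"gripper":0.0,"tx":0,"ty":0.3752,"tz":-0.0195,"spin":-0.058},{"gripper":0.0,"tx":0,"ty":0.3752,"tz":-0.0195,"spin":-0.058},{"gripper":0.0,"tx":0,"ty":0.3752,"tz":-0.0195,"spin":-0.058},{"gripper":0.0,"tx":0,"ty":0.3752,"tz":-0.0195,"spin":-0.058},{"gripper":0.0,"tx":0,"ty":0.3752,"tz":-0.0195,"spin":-0.058},{"gripper":0.0,"tx":0,"ty":0.3752,"tz":-0.0195,"spin":-0.058},{"gripper":0.0,"tx":0,"ty":0.3752,"tz":-0.0195,"spin":-0.058},{"gripper":0.0,"tx":0,"ty":0.3752,"tz":-0.0195,"spin":-0.058},{"gripper":0.0,"tx":0,"ty":0.3752,"tz":-0.0195,"spin":-0.058},{"gripper":0.0,"tx":0,"ty":0.3752,"tz":-0.0195,"spin":-0.058}]';python3 st.py
```

```text
t: 38.25
eef_pos: [651.5, -119.1, 353.5]
eef_rot: [0.708, 0.014, 0.706, -0.015]
ft_force: [1.2, 1.3, -1.7]
finger_gap: 10.1
t: 39.45
eef_pos: [646.3, 258.3, 352.2]
eef_rot: [0.707, -0.007, 0.707, 0.007]
ft_force: [0.5, -1.0, -0.7]
finger_gap: 9.9
pos [646.3 258.3 352.2] F [ 0.5 -1.  -0.7] yaw 1.06 gap 9.884633486626221 j6 0.28
```

```bash
python3 -m inch '[{"gripper":0.0,"tx":0.03,"ty":0,"tz":0,"spin":0},{"gripper":0.0,"tx":0.06,"ty":0,"tz":0,"spin":0},{"gripper":0.0,"tx":0.075,"ty":0,"tz":0,"spin":0},{"gripper":0.0,"tx":0.09,"ty":0,"tz":0,"spin":0},{"gripper":0.0,"tx":0.1,"ty":0,"tz":0,"spin":0},{"gripper":0.0,"tx":0.107,"ty":0,"tz":0,"spin":0},{"gripper":0.0,"tx":0.11,"ty":0,"tz":0,"spin":0},{"gripper":0.0,"tx":0.111,"ty":0,"tz":0,"spin":0},{"gripper":0.0,"tx":0.1115,"ty":0,"tz":0,"spin":0},{"gripper":0.0,"tx":0.1115,"ty":0,"tz":0,"spin":0}]';python3 st.py
python3 -m inch '[{"gripper":0.028,"tx":0,"ty":0,"tz":0,"spin":0},{"gripper":0.028,"tx":0,"ty":0,"tz":0,"spin":0},{"gripper":0.028,"tx":0,"ty":0,"tz":0,"spin":0},{"gripper":0.028,"tx":-0.03,"ty":0,"tz":0,"spin":0},{"gripper":0.028,"tx":-0.08,"ty":0,"tz":0,"spin":0},{"gripper":0.028,"tx":-0.13,"ty":0,"tz":0,"spin":0},{"gripper":0.028,"tx":-0.18,"ty":-0.02,"tz":-0.02,"spin":0},{"gripper":0.028,"tx":-0.22,"ty":-0.05,"tz":-0.05,"spin":0},{"gripper":0.028,"tx":-0.26,"ty":-0.07,"tz":-0.08,"spin":0},{"gripper":0.028,"tx":-0.26,"ty":-0.07,"tz":-0.08,"spin":0},{"gripper":0.028,"tx":-0.26,"ty":-0.07,"tz":-0.08,"spin":0}]'
python3 st.py
python3 - <<'E'
from h import *
im=camera("wrist")[:,:,::-1];cv2.imwrite("pics/w11.png",im);np.save("w11.npy",calibration("wrist"),allow_pickle=True)
cv2.imwrite("pics/w11b.png",cv2.resize(im[:200,120:400],None,fx=2.8,fy=2.8,interpolation=cv2.INTER_CUBIC))
for r in carriers():print(*r)
E
```

```text
t: 40.45
eef_pos: [646.2, 259.6, 242.3]
eef_rot: [0.707, -0.007, 0.707, 0.007]
ft_force: [-4.9, -2.4, 10.3]
finger_gap: 9.7
pos [646.2 259.6 242.3] F [-4.9 -2.4 10.3] yaw 1.15 gap 9.67452517649949 j6 0.28
t: 41.55
eef_pos: [566.7, 187.3, 503.4]
eef_rot: [0.709, -0.007, 0.706, 0.007]
ft_force: [0.9, -0.3, 0.1]
finger_gap: 28.2
pos [566.7 187.3 503.4] F [ 0.9 -0.3  0.1] yaw 1.11 gap 28.205943875762404 j6 0.2
486.6 230.8 11.9 36.6 38
525.4 243.2 7.2 21.4 14
566.5 253.7 10.8 25.0 28
609.8 264.3 10.9 14.4 18
```

View pics/w11b.png

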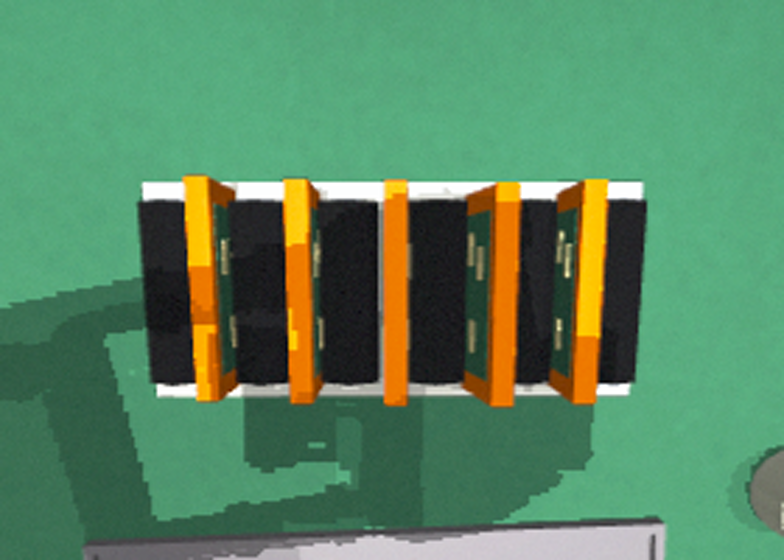

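All five are racked, but carrier 4's top (504,290 in the crop) sits off the even spacing, so it leans. Measuring that.

```bash
python3 - <<'E'
from h import *
c=np.load("w11.npy",allow_pickle=True).item()
f=lambda p:np.array(p)/2.8+[120,0]
a=np.radians(1.18);O=np.array([566.3,257.8]);Rr=np.array([[np.cos(a),-np.sin(a)],[np.sin(a),np.cos(a)]])
loc=lambda w:(w[:,:2]-O)@Rr
P=back(c,f([(142,183),(643,183),(629,394),(159,394)]),8);print("rack ctr",P.mean(0),"yaw",np.degrees(np.arctan2(*(P[1]-P[0]+P[2]-P[3])[1::-1])),loc(P).round(1))
for t in[((196,178),(208,400)),((296,180),(303,403)),((396,181),(396,404)),((508,184),(501,404)),((596,181),(584,402))]:
    print(loc(back(c,f(t),78)).round(1).tolist(),loc(back(c,f(t),78)).mean(0).round(1))
E
```

```text
rack ctr [565.94677396 258.44052315   8.        ] yaw 1.1223445624507948 [[-117.    49.5]
 [ 115.8   49.3]
 [ 116.   -48.2]
 [-116.1  -48. ]]
[[-78.1, 45.7], [-78.4, -41.6]] [-78.2   2. ]
[[-38.6, 45.0], [-38.4, -43.0]] [-38.5   1. ]
[[0.9, 44.6], [0.8, -43.4]] [0.9 0.6]
[[45.2, 43.4], [45.1, -43.5]] [45.2 -0. ]
[[80.0, 44.5], [80.1, -42.7]] [80.1  0.9]
```

```bash
python3 -m inch '[{"gripper":0.03,"tx":0.03,"ty":0.02,"tz":0.012,"spin":0},{"gripper":0.03,"tx":0.06,"ty":0.05,"tz":0.03,"spin":0},{"gripper":0.03,"tx":0.09,"ty":0.071,"tz":0.041,"spin":0},{"gripper":0.03,"tx":0.13,"ty":0.071,"tz":0.041,"spin":0},{"gripper":0.03,"tx":0.1434,"ty":0.071,"tz":0.041,"spin":0},{"gripper":0.03,"tx":0.1434,"ty":0.071,"tz":0.041,"spin":0},{"gripper":0.03,"tx":0.1434,"ty":0.071,"tz":0.041,"spin":0}]';python3 st.py
python3 -m inch '[{"gripper":0.03,"tx":0.04,"ty":0,"tz":0,"spin":0},{"gripper":0.03,"tx":0.08,"ty":0,"tz":0,"spin":0},{"gripper":0.03,"tx":0.105,"ty":0,"tz":0,"spin":0},{"gripper":0.03,"tx":0.117,"ty":0,"tz":0,"spin":0},{"gripper":0.03,"tx":0.117,"ty":0,"tz":0,"spin":0},{"gripper":0.03,"tx":0.117,"ty":0,"tz":0,"spin":0},{"gripper":0.0,"tx":0.117,"ty":0,"tz":0,"spin":0},{"gripper":0.0,"tx":0.117,"ty":0,"tz":0,"spin":0},{"gripper":0.0,"tx":0.117,"ty":0,"tz":0,"spin":0},{"gripper":0.0,"tx":0.117,"ty":0,"tz":0,"spin":0}]';python3 st.py
```

```text
t: 42.35
eef_pos: [607.5, 259.8, 358.1]
eef_rot: [0.707, -0.007, 0.707, 0.007]
ft_force: [0.7, -0.1, 0.6]
finger_gap: 29.9
pos [607.5 259.8 358.1] F [ 0.7 -0.1  0.6] yaw 1.14 gap 29.85512217670568 j6 0.29
t: 43.35
eef_pos: [606.6, 259.9, 241.1]
eef_rot: [0.707, -0.007, 0.707, 0.007]
ft_force: [-4.8, 0.4, 8.6]
finger_gap: 9.6
pos [606.6 259.9 241.1] F [-4.8  0.4  8.6] yaw 1.15 gap 9.550733924670636 j6 0.29
```

```bash
python3 -m inch '[{"gripper":0.0,"tx":0.0005,"ty":0,"tz":-0.001,"spin":0},{"gripper":0.0,"tx":0.0005,"ty":0,"tz":-0.001,"spin":0},{"gripper":0.0,"tx":0.0005,"ty":0,"tz":-0.001,"spin":0}]';python3 st.py
python3 -m inch '[{"gripper":0.012,"tx":0,"ty":0,"tz":0,"spin":0},{"gripper":0.012,"tx":0,"ty":0,"tz":0,"spin":0},{"gripper":0.016,"tx":0,"ty":0,"tz":0,"spin":0},{"gripper":0.028,"tx":0,"ty":0,"tz":0,"spin":0},{"gripper":0.028,"tx":0,"ty":0,"tz":0,"spin":0},{"gripper":0.028,"tx":-0.03,"ty":0,"tz":0,"spin":0},{"gripper":0.028,"tx":-0.08,"ty":0,"tz":0,"spin":0},{"gripper":0.028,"tx":-0.13,"ty":0,"tz":0,"spin":0},{"gripper":0.028,"tx":-0.18,"ty":-0.02,"tz":-0.01,"spin":0},{"gripper":0.028,"tx":-0.22,"ty":-0.05,"tz":-0.02,"spin":0},{"gripper":0.028,"tx":-0.26,"ty":-0.07,"tz":-0.04,"spin":0},{"gripper":0.028,"tx":-0.26,"ty":-0.07,"tz":-0.04,"spin":0}]'
python3 -m inch '[{"gripper":0.028,"tx":0,"ty":0,"tz":0,"spin":0},{"gripper":0.028,"tx":0,"ty":0,"tz":0,"spin":0}]'
cat >> h.py <<'E'
def strips():
    "wrist view: bright orange pixels -> per-row top strips, split by rack x, on z=78"
    c=calibration("wrist");im=camera("wrist");hsv=cv2.cvtColor(im,cv2.COLOR_RGB2HSV)
    m=cv2.inRange(hsv,(8,200,90),(22,255,255));m[200:]=0
    a=np.radians(1.18);O=np.array([566.1,258.1]);R=np.array([[np.cos(a),-np.sin(a)],[np.sin(a),np.cos(a)]])
    p=np.argwhere(m>0)[:,::-1];w=(back(c,p,78)[:,:2]-O)@R;w=w[(abs(w[:,1])<60)&(abs(w[:,0])<110)]
    cv2.imwrite("pics/strip.png",im[:,:,::-1])
    for s in(-80,-40,0,40,80):
        q=w[abs(w[:,0]-s)<18];mid=q[abs(q[:,1])<25];print(s,"x range mid",np.percentile(mid[:,0],[3,50,97]).round(1),"y",q[:,1].min().round(1),q[:,1].max().round(1))
E
python3 -c "
from h import *
strips()"
```

```text
t: 43.65
eef_pos: [606.1, 259.8, 241.1]
eef_rot: [0.707, -0.007, 0.707, 0.007]
ft_force: [-3.7, -1.7, 11.8]
finger_gap: 10.2
pos [606.1 259.8 241.1] F [-3.7 -1.7 11.8] yaw 1.15 gap 10.186639374347909 j6 0.29
t: 44.85
eef_pos: [566.5, 187.2, 505.5]
eef_rot: [0.71, -0.006, 0.705, 0.007]
ft_force: [0.6, 0.6, 0.1]
finger_gap: 28.0
t: 45.05
eef_pos: [567.5, 189.2, 498.8]
eef_rot: [0.707, -0.007, 0.708, 0.007]
ft_force: [0.0, 0.5, -0.5]
finger_gap: 28.2
-80 x range mid [-83.5 -78.1 -72.9] y -41.9 45.9
-40 x range mid [-43.9 -38.6 -34.1] y -43.1 44.8
0 x range mid [-3.   1.   5.1] y -44.3 44.8
40 x range mid [35.4 40.6 45.6] y -44.3 43.7
80 x range mid [74.3 78.  85.7] y -43.1 44.7
```

Carrier 4 now stands upright (top at +40.6 mm), and all five are centred within about 2 mm. Next I go back to the bar and compare the view with the earlier one, in case it has been knocked.

```bash
python3 -m inch '[{"gripper":0.045,"tx":0,"ty":-0.05,"tz":0,"spin":0.058},{"gripper":0.045,"tx":0,"ty":-0.4551,"tz":-0.0096,"spin":0.058},{"gripper":0.045,"tx":0,"ty":-0.4551,"tz":-0.0096,"spin":0.058},{"gripper":0.045,"tx":0,"ty":-0.4551,"tz":-0.0096,"spin":0.058},{"gripper":0.045,"tx":0,"ty":-0.4551,"tz":-0.0096,"spin":0.058},{"gripper":0.045,"tx":0,"ty":-0.4551,"tz":-0.0096,"spin":0.058},{"gripper":0.045,"tx":0,"ty":-0.4551,"tz":-0.0096,"spin":0.058},{"gripper":0.045,"tx":0,"ty":-0.4551,"tz":-0.0096,"spin":0.058},{"gripper":0.045,"tx":0,"ty":-0.4551,"tz":-0.0096,"spin":0.058},{"gripper":0.045,"tx":0.02,"ty":-0.4551,"tz":-0.0096,"spin":0.058},{"gripper":0.045,"tx":0.027,"ty":-0.4551,"tz":-0.0096,"spin":0.058},{"gripper":0.045,"tx":0.027,"ty":-0.4551,"tz":-0.0096,"spin":0.058}]'
python3 st.py;python3 - <<'E'
from h import *
im=camera("wrist")[:,:,::-1].copy();cv2.imwrite("pics/w12.png",im);c=calibration("wrist");c7=np.load("w7.npy",allow_pickle=True).item()
print("pred tab top",proj(c,[[566.9,-265.8,105]]),"in w7",proj(c7,[[566.9,-265.8,105]]))
old=cv2.imread("pics/w7.png")
t=old[150:200,170:350];r=cv2.matchTemplate(im[:240],t,cv2.TM_CCOEFF_NORMED);print(cv2.minMaxLoc(r))
for x in carriers():print(*x)
E
```

```text
t: 46.3
eef_pos: [567.2, -265.4, 470.6]
eef_rot: [0.706, 0.014, 0.708, -0.012]
ft_force: [0.1, 0.6, -0.1]
finger_gap: 45.0
pos [ 567.2 -265.4  470.6] F [ 0.1  0.6 -0.1] yaw -2.15 gap 45.02456038068344 j6 -0.5
pred tab top [[261.40246857 178.22747206]] in w7 [[259.60000215 176.75183564]]
(-0.43353071808815, 0.9726051688194275, (194, 86), (174, 153))
485.7 255.9 14.3 85.1 100
525.1 255.6 14.3 88.9 99
564.7 255.4 14.4 85.7 97
604.6 256.7 18.0 86.6 94
642.8 258.4 18.3 86.3 93
```

The bar and brackets match the earlier view to about 2 px, so nothing was knocked. Going down to grasp the tab.

```bash
python3 -m inch '[{"gripper":0.045,"tx":0.04,"ty":0,"tz":0,"spin":0},{"gripper":0.045,"tx":0.085,"ty":0,"tz":0,"spin":0},{"gripper":0.045,"tx":0.13,"ty":0,"tz":0,"spin":0},{"gripper":0.045,"tx":0.17,"ty":0,"tz":0,"spin":0},{"gripper":0.045,"tx":0.2,"ty":0,"tz":0,"spin":0},{"gripper":0.045,"tx":0.213,"ty":0,"tz":0,"spin":0},{"gripper":0.045,"tx":0.213,"ty":0,"tz":0,"spin":0},{"gripper":0.0,"tx":0.213,"ty":0,"tz":0,"spin":0},{"gripper":0.0,"tx":0.213,"ty":0,"tz":0,"spin":0},{"gripper":0.0,"tx":0.213,"ty":0,"tz":0,"spin":0},{"gripper":0.0,"tx":0.213,"ty":0,"tz":0,"spin":0}]';python3 st.py
```

```text
t: 47.5
eef_pos: [567.1, -266.3, 260.8]
eef_rot: [0.707, 0.013, 0.707, -0.014]
ft_force: [0.2, 0.1, -0.3]
finger_gap: 15.8
pos [ 567.1 -266.3  260.8] F [ 0.2  0.1 -0.3] yaw -2.18 gap 15.793752799643336 j6 -0.5
```

```bash
python3 -m inch '[{"gripper":0.0,"tx":0,"ty":0,"tz":0,"spin":0},{"gripper":0.0,"tx":0,"ty":0,"tz":0,"spin":0}]';python3 st.py
python3 -m inch '[{"gripper":0.0,"tx":-0.01,"ty":0,"tz":0,"spin":0},{"gripper":0.0,"tx":-0.02,"ty":0,"tz":0,"spin":0},{"gripper":0.0,"tx":-0.03,"ty":0,"tz":0,"spin":0},{"gripper":0.0,"tx":-0.045,"ty":0,"tz":0,"spin":0},{"gripper":0.0,"tx":-0.06,"ty":0,"tz":0,"spin":0},{"gripper":0.0,"tx":-0.075,"ty":0,"tz":0,"spin":0},{"gripper":0.0,"tx":-0.09,"ty":0,"tz":0,"spin":0},{"gripper":0.0,"tx":-0.105,"ty":0,"tz":0,"spin":0},{"gripper":0.0,"tx":-0.12,"ty":0,"tz":0,"spin":0},{"gripper":0.0,"tx":-0.145,"ty":0,"tz":0,"spin":0},{"gripper":0.0,"tx":-0.16,"ty":0,"tz":0,"spin":0},{"gripper":0.0,"tx":-0.16,"ty":0,"tz":0,"spin":0}]';python3 st.py
python3 -c "
from h import *
cv2.imwrite('pics/w13.png',cv2.resize(camera('wrist')[:,:,::-1],(800,600)))"
```

```text
t: 47.7
eef_pos: [567.1, -266.3, 260.7]
eef_rot: [0.707, 0.013, 0.707, -0.014]
ft_force: [-1.1, 1.3, 8.4]
finger_gap: 13.5
pos [ 567.1 -266.3  260.7] F [-1.1  1.3  8.4] yaw -2.18 gap 13.527109538327982 j6 -0.5
t: 48.9
eef_pos: [567.2, -266.3, 422.7]
eef_rot: [0.708, 0.013, 0.706, -0.014]
ft_force: [0.6, -0.7, -4.7]
finger_gap: 13.8
pos [ 567.2 -266.3  422.7] F [ 0.6 -0.7 -4.7] yaw -2.17 gap 13.823618938366115 j6 -0.5
```

View pics/w13.png

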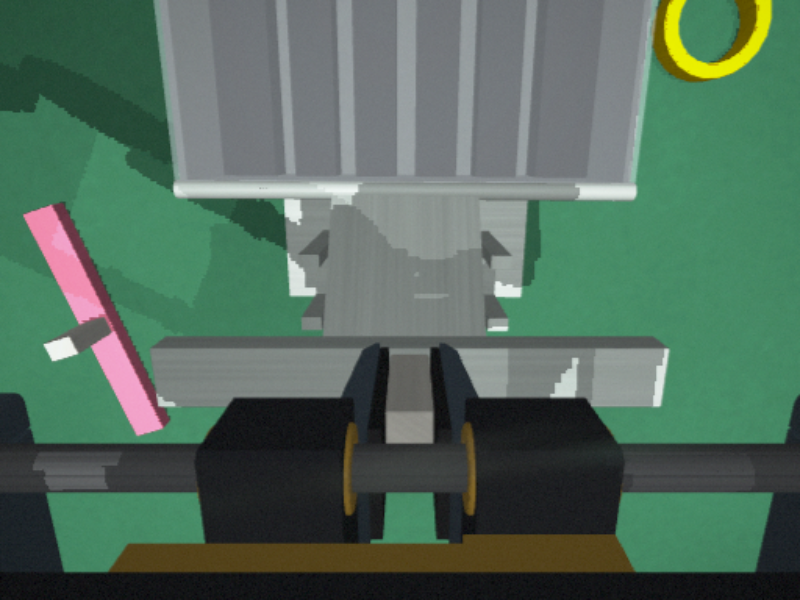

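The flap is shut, the bin is empty (clear slots at columns 285-530) and the bar is in the gripper. Now to the tray.

```bash
python3 -m inch '[{"gripper":0.0,"tx":0,"ty":0.03,"tz":-0.001,"spin":0},{"gripper":0.0,"tx":0,"ty":0.07,"tz":-0.003,"spin":-0.03},{"gripper":0.0,"tx":0,"ty":0.115,"tz":-0.005,"spin":-0.06},{"gripper":0.0,"tx":0,"ty":0.16,"tz":-0.007,"spin":-0.095},{"gripper":0.0,"tx":0,"ty":0.205,"tz":-0.01,"spin":-0.095},{"gripper":0.0,"tx":0,"ty":0.25,"tz":-0.012,"spin":-0.095},{"gripper":0.0,"tx":0,"ty":0.29,"tz":-0.014,"spin":-0.095},{"gripper":0.0,"tx":0,"ty":0.325,"tz":-0.0162,"spin":-0.095},{"gripper":0.0,"tx":0,"ty":0.3434,"tz":-0.0162,"spin":-0.095},{"gripper":0.0,"tx":0,"ty":0.3434,"tz":-0.0162,"spin":-0.095},{"gripper":0.0,"tx":0,"ty":0.3434,"tz":-0.0162,"spin":-0.095}]'
python3 -m inch '[{"gripper":0.0,"tx":0.04,"ty":0,"tz":0,"spin":0},{"gripper":0.0,"tx":0.08,"ty":0,"tz":0,"spin":0},{"gripper":0.0,"tx":0.12,"ty":0,"tz":0,"spin":0},{"gripper":0.0,"tx":0.15,"ty":0,"tz":0,"spin":0},{"gripper":0.0,"tx":0.175,"ty":0,"tz":0,"spin":0},{"gripper":0.0,"tx":0.19,"ty":0,"tz":0,"spin":0},{"gripper":0.0,"tx":0.196,"ty":0,"tz":0,"spin":0},{"gripper":0.0,"tx":0.196,"ty":0,"tz":0,"spin":0},{"gripper":0.0,"tx":0.196,"ty":0,"tz":0,"spin":0},{"gripper":0.0,"tx":0.196,"ty":0,"tz":0,"spin":0}]';python3 st.py
```

```text
t: 50.05
eef_pos: [563.5, 77.7, 419.0]
eef_rot: [0.706, -0.021, 0.707, 0.02]
ft_force: [1.3, -0.6, -4.1]
finger_gap: 13.2
t: 51.05
eef_pos: [564.1, 77.4, 224.8]
eef_rot: [0.707, -0.02, 0.706, 0.02]
ft_force: [0.1, -0.0, -3.8]
finger_gap: 13.9
pos [564.1  77.4 224.8] F [ 0.1 -0.  -3.8] yaw 3.26 gap 13.918410202761892 j6 -0.03
```

```bash
python3 -m inch '[{"gripper":0.0,"tx":0.002,"ty":0,"tz":0,"spin":0},{"gripper":0.0,"tx":0.004,"ty":0,"tz":0,"spin":0},{"gripper":0.0,"tx":0.0053,"ty":0,"tz":0,"spin":0},{"gripper":0.0,"tx":0.0053,"ty":0,"tz":0,"spin":0},{"gripper":0.0,"tx":0.0053,"ty":0,"tz":0,"spin":0}]';python3 st.py
```

```text
t: 51.55
eef_pos: [563.8, 77.6, 219.6]
eef_rot: [0.707, -0.02, 0.706, 0.02]
ft_force: [-5.4, -0.5, 18.2]
finger_gap: 13.6
pos [563.8  77.6 219.6] F [-5.4 -0.5 18.2] yaw 3.27 gap 13.557225560823884 j6 -0.03
```

```bash
python3 -m inch '[{"gripper":0.0,"tx":-0.0007,"ty":0,"tz":0,"spin":0},{"gripper":0.04,"tx":-0.0007,"ty":0,"tz":0,"spin":0},{"gripper":0.04,"tx":-0.0007,"ty":0,"tz":0,"spin":0},{"gripper":0.04,"tx":-0.0007,"ty":0,"tz":0,"spin":0},{"gripper":0.04,"tx":-0.0007,"ty":0,"tz":0,"spin":0},{"gripper":0.04,"tx":-0.03,"ty":0,"tz":0,"spin":0},{"gripper":0.04,"tx":-0.08,"ty":0,"tz":0,"spin":0},{"gripper":0.04,"tx":-0.13,"ty":0,"tz":0,"spin":0},{"gripper":0.04,"tx":-0.18,"ty":0,"tz":0,"spin":0},{"gripper":0.04,"tx":-0.23,"ty":0,"tz":0,"spin":0},{"gripper":0.04,"tx":-0.25,"ty":-0.04,"tz":-0.03,"spin":0}]'
python3 -m inch '[{"gripper":0.04,"tx":0,"ty":-0.05,"tz":-0.02,"spin":0},{"gripper":0.04,"tx":0,"ty":-0.27,"tz":-0.1,"spin":0},{"gripper":0.04,"tx":0,"ty":-0.27,"tz":-0.1,"spin":0},{"gripper":0.04,"tx":0,"ty":-0.27,"tz":-0.1,"spin":0},{"gripper":0.04,"tx":0,"ty":-0.27,"tz":-0.1,"spin":0},{"gripper":0.04,"tx":0,"ty":-0.27,"tz":-0.1,"spin":0},{"gripper":0.04,"tx":0,"ty":-0.27,"tz":-0.1,"spin":0},{"gripper":0.04,"tx":0,"ty":-0.27,"tz":-0.1,"spin":0},{"gripper":0.04,"tx":0,"ty":-0.27,"tz":-0.1,"spin":0}]'
python3 - <<'E'
from h import *
a=camera("top")[:,:,::-1];b=camera("side")[:,:,::-1]
A=cv2.resize(a[110:240,110:400],(800,359),interpolation=cv2.INTER_CUBIC);B=cv2.resize(b[90:310,150:350],(240,264))
B=cv2.resize(b[90:270,170:350],(240,240),interpolation=cv2.INTER_CUBIC)
cv2.imwrite("pics/fin.png",np.vstack([A,np.hstack([B,np.zeros((240,10,3),np.uint8),cv2.resize(b[190:280,180:280],(267,240),interpolation=cv2.INTER_CUBIC),np.zeros((240,283,3),np.uint8)])]))
for r in carriers():print(*r)
a0=cv2.imread("pics/top0.png").astype(int);d=abs(a0-a).max(2)
for n,(u,v) in dict(bottle=(259,130),tape=(333,134),driver=(180,183),green=(141,184)).items():print(n,"mean change",d[v-20:v+20,u-20:u+20].mean().round(1))
E
python3 st.py
```

```text
t: 52.65
eef_pos: [540.0, 40.7, 471.9]
eef_rot: [0.71, -0.021, 0.704, 0.021]
ft_force: [2.0, -1.8, -0.6]
finger_gap: 39.9
t: 53.55
eef_pos: [453.8, -235.6, 467.0]
eef_rot: [0.707, -0.02, 0.707, 0.02]
ft_force: [-0.4, -0.1, 0.1]
finger_gap: 40.0
485.7 255.9 14.3 85.1 100
525.1 255.6 14.3 88.9 99
564.7 255.4 14.4 85.7 96
604.6 256.7 18.0 86.6 94
642.8 258.4 18.3 86.3 93
bottle mean change 5.9
tape mean change 5.9
driver mean change 5.9
green mean change 5.9
pos [ 454.  -235.4  467.1] F [ 0.2 -0.4 -0.3] yaw 3.36 gap 39.89188071730433 j6 -0.65
```

View pics/fin.png

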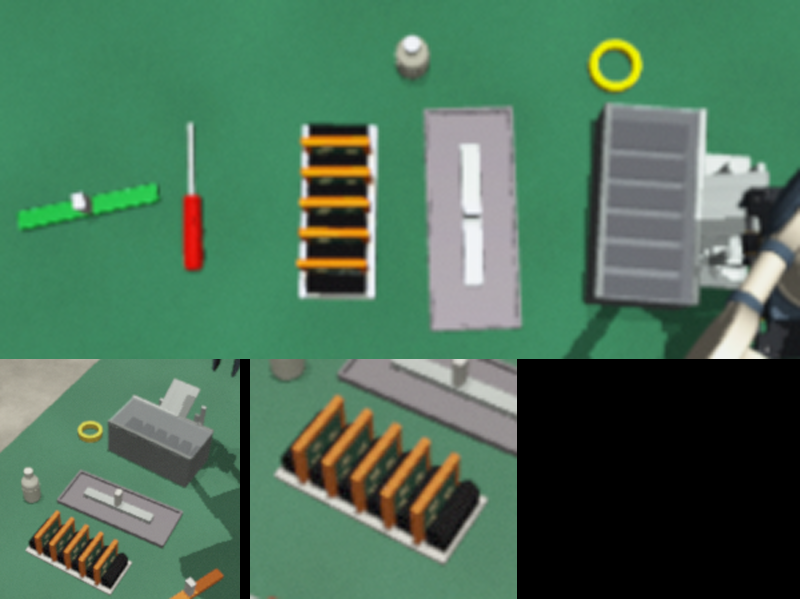

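The last picture shows five upright, evenly spaced carriers in the rack (rows 141-263). The bar lies in the tray at (471,215) with its tab up. The flap is shut and the bystanders are unmoved. Handing in.

```bash
python3 -c "
from rig import job;print(job.sign_off())"
```

```text
the job is handed in; nothing more can be done
None
```

The job is done and handed in at about 54 s of the 210 s allowed. The steel bar held the flap open in the notches. All five carriers went into rack slots of their own. Then the bar came out, the flap shut, and the bar went back flat in its tray.

**Last checks**
- **Carriers:** all five stand upright. Each met the slot bottom when pressed down, and each is centred along its slot within about 2 mm. Carrier 4 leaned about 0.06 rad after I first released it, so I gripped it again and reset it. It then measured upright.
- **Top camera on carrier 5:** it put carrier 5 about 1.5 mm off the even spacing. The wrist and side views show it straight, so I left it as it is.
- **Bin and flap:** the bin is empty and the flap is shut.
- **Bar:** it lies flat in the tray, tab up.
- **Bottle, tape and screwdriver:** they look where they were. My image-difference check gave the same value at every patch, so I relied on the picture for this.
- **Wrist force:** the highest reading I saw was about 18 N.

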